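# Load the jar shaker, drift its carriage into line, lock it and switch on

### The arm

A 7-joint arm with a two-finger parallel gripper is mounted at the origin on a cart in front of the work surface, level with it; the furniture and walls round the work are solid. World frame = base frame: x ahead of the robot, y to its left, z up, the work surface at z = 0. Lengths are in m, angles in rad, forces in N, time in s.
With the tool pointing down it reaches from about 0.4 to 0.85 m from the base axis. Payload 10.4 kg.
Tool frame: the origin (TCP) lies midway between the tips of the shut fingers; the grasp point (between the pads) lies 19 mm behind it; y points along the fingers, x is the direction in which the jaws open and shut, and the axes are right-handed (so a half turn about y gives the same grasp; the last joint's range is limited). The gripper opens to 87 mm and grips with 3 to 60 N. Pads are 19 mm wide; open, the fingers measure 117 mm over their backs; the gripper's body (75 mm by 190 mm) begins 51 mm behind the grasp point.
Start: joints at [1.099, 0.332, -0.065, 1.46, 0.022, 1.35, -0.088], TCP at [0.271, -0.563, 0.223] pointing down, gripper open.
Joint ranges: [-2.6, 2.6], [-0.5, 2.12], [-1.47, 1.34], [0.16, 2.42], [-1.27, 4.41], [0.06, 2.06], [-2.6, 2.6]. Speed limits (rad/s): [2.22, 2.22, 2.79, 2.79, 3.14, 3.14, 3.14].

### API

Orientations are given as a unit quaternion [x, y, z, w].
In Python, from bench import * gives the robot as it stands.
- The arm moves only by the tool jog_arm, never from a script. Its argument "commands" is a list of rows, each an object with "translation": the shift along the world's x, y, z in mm, a list of three; "twist": the turn about the world's z in rad. A call has 1 to 20 rows; each row shifts and turns the commanded pose from where the row before left it; what a row does not reach is not made up. A row lasts 1/10 s, in which the tool goes at most 50 mm and 8.59 degrees, less where a joint would pass 70% of its speed; a pose out of reach is approached as far as the arm can. A call is refused whole if a number of a shift passes 50 or a number of a turn 0.15, either way. A call with a gripper value outside its range is refused whole. "grip" is the closure, from 0 (fully open) to 1 (shut), set as the call begins (left out, the last holds). The fingers move at their own pace and stop on an object; "grip_force" is the grip in N (left out, the last holds). Time passes only in rows, so rows that do not move let the fingers close. It gives the time, the measured TCP pose, the force and the opening at its end, in the units of the state.
- read_state(): the state, without advancing time (a new reading comes with each control period).
- camera(name): name is "side" or "top" or "wrist"; returns a dict with "img" (480x640x3 uint8, red, green, blue), "fx", "fy", "cx", "cy" (pixels), "cam_to_world" (4x4, takes a point from camera to world coordinates). Camera axes: x right, y down, z forward; pixel columns grow to the right and rows downward; lengths in m; the calibration is good to about 2 mm. The wrist camera is an equidistant fisheye: a pixel r from the principal point sees the ray r / f radians off the axis. A picture is of the moment at which its call begins. There is no depth.
- close_job(): hands the job in, once; it reports no verdict.
The state is a dict: "time": time; "joint_positions": joint angles; "joint_vel": joint speeds; "joint_torque": joint torques, N m; "ee_pos": TCP position; "eef_rot": TCP orientation; "ft_force": force on the tool from outside, world axes, zero at the start; "torque": the same for the moment, N m; "width": finger opening in m.
Only numpy, scipy, OpenCV 4.12 (cv2) and the standard library are available. Lean on these libraries where they do the work, as an engineer would, in place of code of your own. Each camera call takes 0.05 s, during which the arm holds its last target.

### The job

Get the jar shaker ready and running: stand every jar that is on the bench upright in a pocket of the shaker's carriage, one to a pocket, then push the tapered drift fully home down through the carriage lug and the frame lug under it, so that it pulls the two holes into line. With the drift still in, throw the locking lever over to its other stop; then draw the drift out, hang it back in its stand, and last of all turn the isolator handle clockwise to its on stop. Leave the other things on the bench where they are.

Things in the scene. Friction and masses are not known exactly. Their poses are not given: they have to be found in the camera images.
- jar_a_center (a point): Glass jar with a yellow lid, round, 62 mm wide, 78 mm tall, 0.15 to 0.27 kg; this point is its centre, 39 mm above its underside, z up the jar. Two or three such jars stand on the bench, all alike; grip the glass or lid from the side, fingers down. Any jar may go in any pocket.
- jar_b_center (a point): Glass jar with a yellow lid, round, 62 mm wide, 78 mm tall, 0.15 to 0.27 kg; this point is its centre, 39 mm above its underside, z up the jar. Two or three such jars stand on the bench, all alike; grip the glass or lid from the side, fingers down. Any jar may go in any pocket.
- jar_c_center (a point): Glass jar with a yellow lid, round, 62 mm wide, 78 mm tall, 0.15 to 0.27 kg; this point is its centre, 39 mm above its underside, z up the jar. Two or three such jars stand on the bench, all alike; grip the glass or lid from the side, fingers down. Any jar may go in any pocket.
- jar_shaker: Jar shaker, fixed: grey base plate 125 x 390 mm with a sliding carriage of bare aluminium on it. Origin on the bench under its middle; x across the machine (away from the robot), y along it (the way the carriage slides), z up. Over the bench its highest fixed part is 80 mm; the lug is at the -y end, the locking lever at the +y end.
- carriage (a joint): Position of the carriage along the shaker's y, m: 0 when its lug hole is exactly in line with the frame hole, found 6 to 8.5 mm off to +y, stops at -0.010 and +0.010. It slides stiffly (about 5 N) and stays where it is put.
- pocket0 (a point): Centre of the floor of a carriage pocket (pocket 0; 0 is nearest the lug, pitch 77 mm along y), 36 mm above the bench. Pocket 72 x 72 mm inside with 5 mm walls 42 mm high; the two x side walls have a finger notch in the middle, 40 mm wide, where they are only 30 mm high. Axes as the shaker's.
- pocket1 (a point): Centre of the floor of a carriage pocket (pocket 1; 0 is nearest the lug, pitch 77 mm along y), 36 mm above the bench. Pocket 72 x 72 mm inside with 5 mm walls 42 mm high; the two x side walls have a finger notch in the middle, 40 mm wide, where they are only 30 mm high. Axes as the shaker's.
- pocket2 (a point): Centre of the floor of a carriage pocket (pocket 2; 0 is nearest the lug, pitch 77 mm along y), 36 mm above the bench. Pocket 72 x 72 mm inside with 5 mm walls 42 mm high; the two x side walls have a finger notch in the middle, 40 mm wide, where they are only 30 mm high. Axes as the shaker's.
- carriage_hole (a point): Centre of the upper mouth of the 20 mm round hole through the carriage lug, a 10 mm thick aluminium plate, 56 mm wide across x, whose upper face is 80 mm above the bench. Moves with the carriage.
- frame_hole (a point): Centre of the upper mouth of the 20 mm round hole through the fixed steel frame lug, 11 mm thick, directly under the carriage lug; 69 mm above the bench. Axes as the shaker's. The space below is free down to 14 mm above the bench.
- drift_grip (a point): Middle of the drift's round knurled handle, 22 mm in diameter, 46 mm long, on its axis, 91 mm above the tip; z points from tip to handle. The drift hangs upright in its stand at the start. Fully home in the shaker, the underside of its flange lies on the carriage lug. Pushing it in takes about 10 to 20 N; the tip enters only where both holes overlap.
- drift: Tapered steel drift, loose, 0.2 kg, 114 mm long; origin at the centre of its tip, z up its axis. From the tip: taper from 6 to 19 mm diameter over 40 mm, plain 19 mm shank to 62 mm, flange 32 mm wide from 62 to 68 mm, then the handle to 114 mm.
- stand_hole (a point): Drift stand, fixed: 72 mm square aluminium plate on four posts; this point is the centre of the upper mouth of its 25 mm hole, 78 mm above the bench. The drift hangs in it by its flange, its handle's middle 29 mm above this point.
- lever_pivot (a point): Pivot of the locking lever at the +y end of the shaker, 47 mm above the bench. Axes as the shaker's; the lever swings about its y axis.
- lever_knob (a point): Centre of the black knob (21 mm thick, 29 mm long) of the locking lever, 61 mm from the pivot.
- lock_lever (a joint): Angle of the locking lever, rad: 0 unlocked, leaning 0.6 rad to the shaker's -x side (the robot's side); 1.2 locked, leaning 0.6 rad to +x. It is top-heavy: past upright (0.6) it falls to the other stop by itself. A sideways push of about 1 N on the knob moves it.
- isolator (a joint): Angle of the isolator handle, rad: 0 off, 1.57 on (stop); grows as the handle is turned clockwise seen from above; stays where it is left.
- isolator_grip (a point): Rotary handle on top of the grey isolator box (84 mm square, 46 mm tall, fixed): point on the turning axis at the height to grip it. The handle is an upright bar 42 mm long, 14 mm thick and 32 mm tall, its top 7 mm above this point, which is 83 mm above the bench; this point's x lies along the bar and turns with it.
- bottle_center (a point): Bystander: dark dosing bottle with push knob, 73 mm wide, 118 mm tall; its centre. Leave alone.
- tape_center (a point): Bystander: roll of masking tape, 92 mm wide, 26 mm tall; its centre. Leave alone.
- cup_center (a point): Bystander: grey conical dip cup, 55 mm wide, 63 mm tall; its centre. Leave alone.
Mind the look-alikes: they are no part of the job. Leave any blue look-alike of the part that bears isolator alone.

How it is judged:
By the outcome, as a careful person would: the job done as asked, in the order asked, and still so for the second after the job is handed in, with the robot touching nothing.
Of jar_a, jar_b, jar_c only 2 to 3 are there at a start; the rules pass over those that are not, and their reading is None.
At some moment in a run one of jar_a, jar_b, jar_c may be knocked a few centimetres aside while the robot is not near it.
It also fails if it takes over 210 s, if anything falls off the work surface, if the arm or the gripper's body presses on something with over 40 N, if the wrist force passes 120 N, or if a joint passes its speed limit or range.

## Working session

There is one attempt and no reset: what is moved stays moved. The work goes in short steps, Python scripts to look and compute and a tool call to move; the robot and the scene stay as the last step left them, time stands still between calls to the robot, and variables do not carry over. Pictures are saved under pics/ and viewed, and the job is handed in when it is done.

Besides the shell and the picture viewer there is one more tool, called after "Request:" as a command line: name --argument value ..., lists and objects as JSON in quotes. jog_arm: Moves the arm, as the interface text tells. Its arguments: {"type":"object","properties":{"commands":{"type":"array"},"grip":{"type":"number"},"grip_force":{"type":"number"}},"required":["commands"]}

```bash
ls; mkdir -p pics; cat > h.py <<'E'
from bench import *
import cv2, numpy as np
def snap(n,fn):
    c=camera(n); cv2.imwrite('pics/'+fn+'.png',cv2.cvtColor(c['img'],cv2.COLOR_RGB2BGR))
    np.savez('pics/'+fn+'.npz',**c); return c
def load(fn): return dict(np.load('pics/'+fn+'.npz'))
def ray(c,u,v,fish=False):
    x=(u-c['cx'])/c['fx'];y=(v-c['cy'])/c['fy']
    if fish:
        r=np.hypot(x,y); s=np.sin(r)/r if r>1e-9 else 1; d=np.array([x*s,y*s,np.cos(r)])
    else: d=np.array([x,y,1.])
    M=c['cam_to_world']; return M[:3,3],M[:3,:3]@d
def onz(c,u,v,z,fish=False):
    o,d=ray(c,u,v,fish); return (o+d*(z-o[2])/d[2])
def proj(c,p):
    M=c['cam_to_world']; q=M[:3,:3].T@(np.array(p)-M[:3,3]); return np.array([c['fx']*q[0]/q[2]+c['cx'],c['fy']*q[1]/q[2]+c['cy']])
def st():
    s=read_state(); print({k:np.round(s[k],4).tolist() for k in ('time','joint_positions','ee_pos','eef_rot','ft_force','width')}); return s
E
python3 - <<'E'
from h import *
for n in ('top','side','wrist'):
    c=snap(n,n+'0'); print(n,c['fx'],c['cx'],c['cy'],np.round(c['cam_to_world'],3).tolist())
st()
E
```

```text
pics
top 524.6356862297735 314.816340827862 246.59323739152842 [[-0.01, -0.995, 0.097, 0.469], [-1.0, 0.008, -0.023, -0.117], [0.022, -0.097, -0.995, 1.587], [0.0, 0.0, 0.0, 1.0]]
side 440.8779273822685 318.8303181647591 238.03506016402665 [[-0.989, -0.053, 0.136, 0.396], [-0.145, 0.463, -0.874, 1.121], [-0.017, -0.885, -0.466, 0.759], [0.0, 0.0, 0.0, 1.0]]
wrist 371.64829954431775 316.53734001571394 235.089333507142 [[0.434, -0.862, -0.264, 0.344], [-0.901, -0.415, -0.126, -0.527], [-0.001, 0.292, -0.956, 0.384], [0.0, 0.0, 0.0, 1.0]]
{'time': 0.15, 'joint_positions': [1.0994, 0.3327, -0.0647, 1.4607, 0.0216, 1.3499, -0.0885], 'ee_pos': [0.2711, -0.5628, 0.222], 'eef_rot': [-0.5986, 0.3765, -0.3759, 0.5989], 'ft_force': [-0.4526, 0.7449, -0.5891], 'width': 0.087}
```

View pics/top0.png

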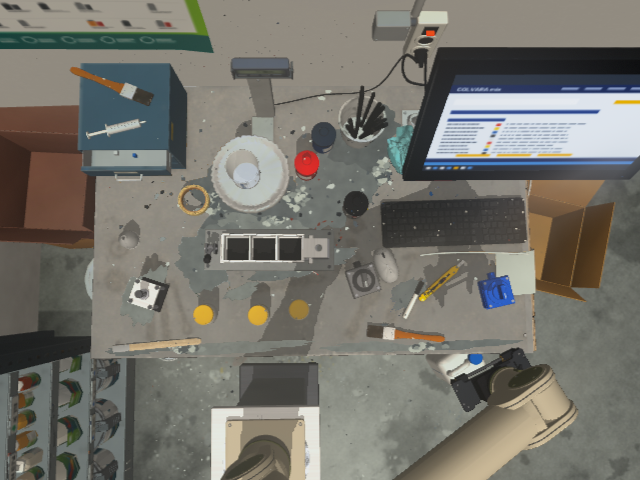

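View pics/side0.png

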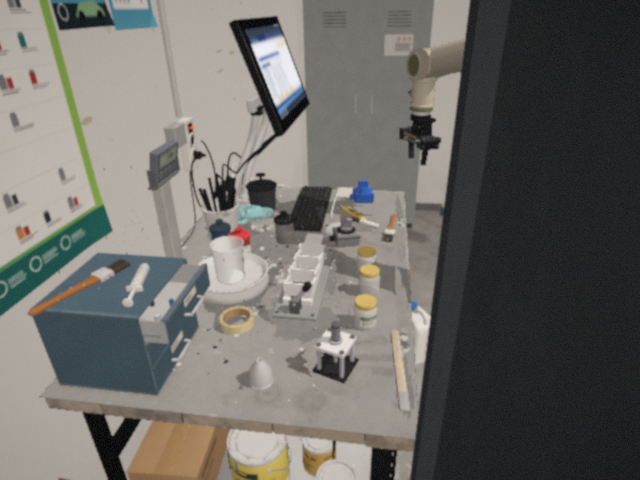

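View pics/wrist0.png

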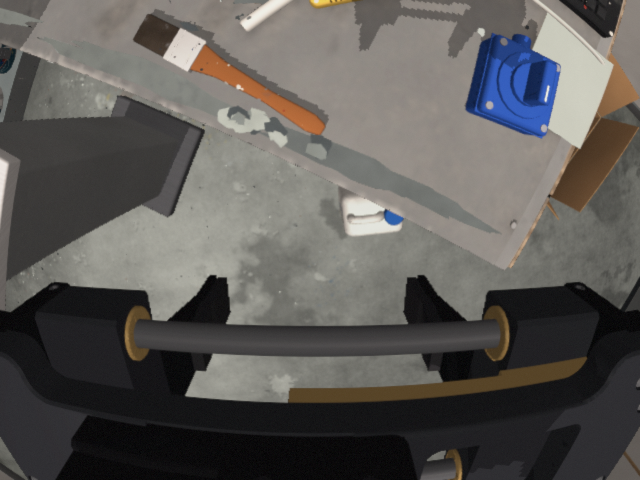

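The top view shows jars at about (203,315), (258,314) and (299,310), the shaker at (265,248) with its lug at (318,247), the drift stand at (147,293), the grey isolator at (362,280) and the blue decoy at (495,290). I'll zoom in next.

```bash
python3 - <<'E'
import cv2
a=cv2.imread('pics/top0.png'); 
cv2.imwrite('pics/z1.png',cv2.resize(a[225:335,190:390],None,fx=4,fy=4,interpolation=cv2.INTER_CUBIC))
cv2.imwrite('pics/z2.png',cv2.resize(a[225:335,100:230],None,fx=5,fy=5,interpolation=cv2.INTER_CUBIC))
b=cv2.imread('pics/side0.png'); cv2.imwrite('pics/z3.png',cv2.resize(b[210:390,240:400],None,fx=3.3,fy=3.3,interpolation=cv2.INTER_CUBIC))
E
```

```text
(no output)
```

View pics/z1.png

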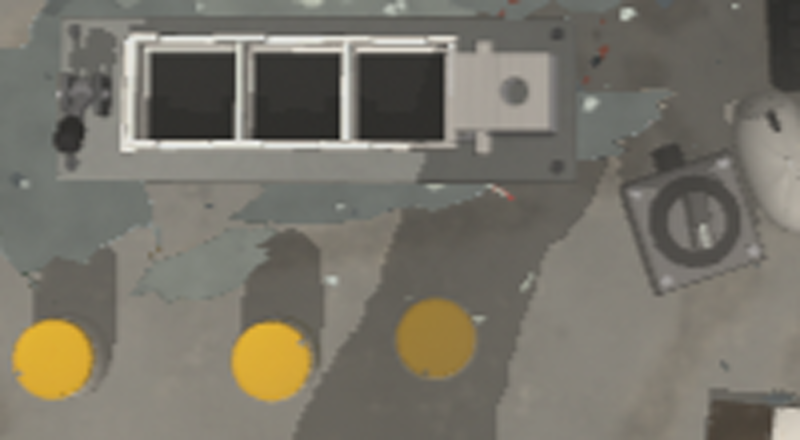

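View pics/z2.png

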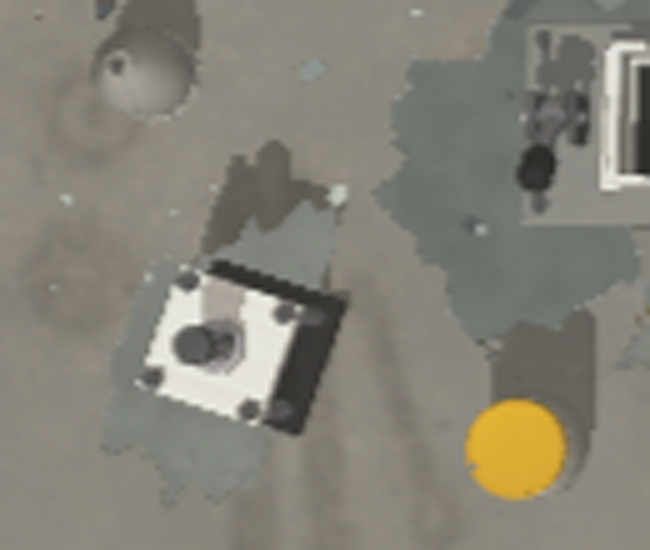

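View pics/z3.png

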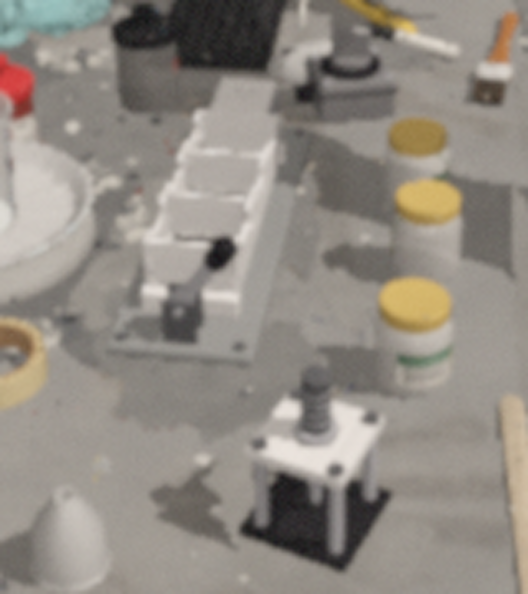

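```bash
python3 - <<'E'
from h import *
c=load('top0'); im=c['img']; hsv=cv2.cvtColor(im,cv2.COLOR_RGB2HSV)
def blobs(m,box,mn,z):
    x0,y0,x1,y1=box; M=np.zeros(m.shape,np.uint8); M[y0:y1,x0:x1]=(m[y0:y1,x0:x1]>0)*255
    n,l,s,ce=cv2.connectedComponentsWithStats(M)
    for i in range(1,n):
        if s[i,4]>=mn:
            cn=max(cv2.findContours((l==i).astype(np.uint8),cv2.RETR_EXTERNAL,cv2.CHAIN_APPROX_NONE)[0],key=len)
            r=cv2.minAreaRect(cn); b=cv2.boxPoints(r)
            print(np.round(ce[i],1),s[i,4],'world',np.round(onz(c,*ce[i],z),4),'rect c',np.round(onz(c,*r[0],z),4)[:2],[np.round(onz(c,*p,z)[:2],4).tolist() for p in b])
print('jars');blobs(cv2.inRange(hsv,(18,120,80),(32,255,255)),(180,290,330,335),40,.078)
print('holes of pockets (floor dark)');blobs((im.max(2)<70).astype(np.uint8),(215,230,310,265),100,.036)
print('rim');blobs((im.min(2)>195).astype(np.uint8),(215,225,312,270),30,.078)
print('stand');blobs((im.min(2)>170).astype(np.uint8),(120,265,175,320),50,.078)
print('hole',onz(c,190+514/4-.4,225+91/4-.4,.08))
print('lug corners',[onz(c,190+u/4-.4,225+v/4-.4,.08)[:2] for u,v in ((552,53),(553,131))])
print('base corners',[onz(c,190+u/4-.4,225+v/4-.4,.01)[:2] for u,v in ((62,17),(575,20),(577,181),(57,179))])
print('knob', onz(c,190+70/4-.4,225+134/4-.4,.097))
print('iso bar', [onz(c,190+u/4-.4,225+v/4-.4,.09)[:2] for u,v in ((685,195),(703,246))])
print('isobox', [onz(c,190+u/4-.4,225+v/4-.4,.046)[:2] for u,v in ((623,186),(728,150),(764,257),(658,294))])
print('drift top', onz(c,100+190/5-.4,225+345/5-.4,.13))
E
```

```text
jars
[298.2 308.9] 289 world [ 0.4371 -0.1021  0.078 ] rect c [ 0.4368 -0.1015] [[0.4627, -0.076], [0.4621, -0.1274], [0.4111, -0.127], [0.4116, -0.0757]]
[202.9 314.3] 322 world [0.4249 0.1686 0.078 ] rect c [0.4243 0.1683] [[0.4514, 0.1969], [0.4508, 0.1403], [0.3972, 0.1398], [0.3979, 0.1963]]
[257.3 314.8] 311 world [0.4218 0.0145 0.078 ] rect c [0.4225 0.0139] [[0.4497, 0.0409], [0.4491, -0.0132], [0.3954, -0.0131], [0.3961, 0.0408]]
holes of pockets (floor dark)
[237.8 248.9] 431 world [0.6146 0.0758 0.036 ] rect c [0.6143 0.0751] [[0.6443, 0.1048], [0.6438, 0.0456], [0.5843, 0.0455], [0.5848, 0.1044]]
[264. 249.] 442 world [ 0.6135 -0.0016  0.036 ] rect c [ 6.136e-01 -2.000e-04] [[0.6437, 0.0308], [0.6432, -0.0314], [0.5836, -0.0312], [0.5842, 0.0308]]
[290. 249.] 441 world [ 0.613  -0.0787  0.036 ] rect c [ 0.613  -0.0787] [[0.643, -0.0492], [0.6426, -0.1085], [0.583, -0.1081], [0.5835, -0.0489]]
rim
[222.5 248.3] 68 world [0.6127 0.1143 0.078 ] rect c [0.6136 0.1103] [[0.5733, 0.1217], [0.655, 0.1193], [0.654, 0.0988], [0.5723, 0.1014]]
[270.3 239. ] 76 world [ 0.6387 -0.022
[... 288 characters left out ...]
4 0.3369 0.078 ] rect c [0.4847 0.3381] [[0.4627, 0.3832], [0.5306, 0.3622], [0.5068, 0.2929], [0.4391, 0.3142]]
hole [ 0.61296609 -0.16081069  0.08      ]
lug corners [array([ 0.6403394 , -0.18860375]), array([ 0.58378042, -0.18859944])]
base corners [array([0.67857623, 0.17748686]), array([ 0.6733522 , -0.20971102]), array([ 0.55125125, -0.20952132]), array([0.55637075, 0.18002066])]
knob [0.58335497 0.15478881 0.097     ]
iso bar [array([ 0.53633276, -0.28192818]), array([ 0.49985989, -0.29409948])]
isobox [array([ 0.54537134, -0.24121565]), array([ 0.57119691, -0.31919099]), array([ 0.49227768, -0.34403458]), array([ 0.46606633, -0.2656    ])]
drift top [0.48473921 0.33788217 0.13      ]
```

```bash
python3 - <<'E'
from h import *
from scipy.spatial.transform import Rotation as R
s=st(); print(R.from_quat(s['eef_rot']).as_matrix().round(3))
E
```

```text
{'time': 0.15, 'joint_positions': [1.0994, 0.3327, -0.0647, 1.4607, 0.0216, 1.3499, -0.0885], 'ee_pos': [0.2711, -0.5628, 0.222], 'eef_rot': [-0.5986, 0.3765, -0.3759, 0.5989], 'ft_force': [-0.4526, 0.7449, -0.5891], 'width': 0.087}
[[ 0.434 -0.     0.901]
 [-0.901  0.001  0.434]
 [-0.001 -1.    -0.   ]]
```

Request:
jog_arm --commands '[{"translation": [0, 0, 20], "twist": 0}, {"translation": [0, 0, 0], "twist": 0.1}]'

```text
time: 0.35
ee_pos: [0.2716, -0.5638, 0.2446]
eef_rot: [0.617, -0.345, 0.346, -0.616]
ft_force: [-0.6, 0.4, 0.8]
width: 0.087
```

```bash
python3 - <<'E'
from h import *
from scipy.spatial.transform import Rotation as R
s=st(); print(R.from_quat(s['eef_rot']).as_matrix().round(3))
E
```

```text
{'time': 0.35, 'joint_positions': [1.1084, 0.3225, -0.0766, 1.4269, 0.0247, 1.3904, 0.0098], 'ee_pos': [0.2716, -0.5638, 0.2446], 'eef_rot': [0.6174, -0.3448, 0.3465, -0.6164], 'ft_force': [-0.5596, 0.4214, 0.775], 'width': 0.087}
[[ 0.522  0.001  0.853]
 [-0.853 -0.002  0.522]
 [ 0.003 -1.    -0.   ]]
```

Request:
jog_arm --commands '[{"translation": [0, 0, 40], "twist": 0.08}, {"translation": [0, 30, 40], "twist": 0.1}, {"translation": [20, 40, 10], "twist": 0.1}, {"translation": [30, 40, 0], "twist": 0.1}, {"translation": [30, 40, 0], "twist": 0.1}, {"translation": [30, 40, 0], "twist": 0.1}, {"translation": [30, 40, 0], "twist": 0.1}, {"translation": [30, 40, 0], "twist": 0.1}, {"translation": [30, 40, 0], "twist": 0.1}, {"translation": [30, 40, 0], "twist": 0.1}, {"translation": [30, 30, 0], "twist": 0.05}, {"translation": [30, 30, 0], "twist": 0}, {"translation": [30, 20, 0], "twist": 0}, {"translation": [0, 0, 0], "twist": 0}, {"translation": [0, 0, 0], "twist": 0}]'

```text
time: 1.85
ee_pos: [0.5914, -0.1326, 0.3318]
eef_rot: [-0.707, -0.003, 0.004, 0.707]
ft_force: [0.8, -0.6, 0.9]
width: 0.087
```

```bash
python3 - <<'E'
from h import *
from scipy.spatial.transform import Rotation as R
snap('wrist','w1'); s=st(); print(R.from_quat(s['eef_rot']).as_matrix().round(3))
E
```

```text
{'time': 1.9, 'joint_positions': [0.5504, 0.3029, -0.5269, 1.3045, 0.1507, 1.5741, 0.0515], 'ee_pos': [0.5909, -0.1337, 0.3322], 'eef_rot': [0.7071, 0.0024, -0.003, -0.7071], 'ft_force': [0.2669, -0.3151, 0.0013], 'width': 0.0868}
[[ 1.    -0.001 -0.008]
 [ 0.008 -0.     1.   ]
 [-0.001 -1.    -0.   ]]
```

View pics/w1.png

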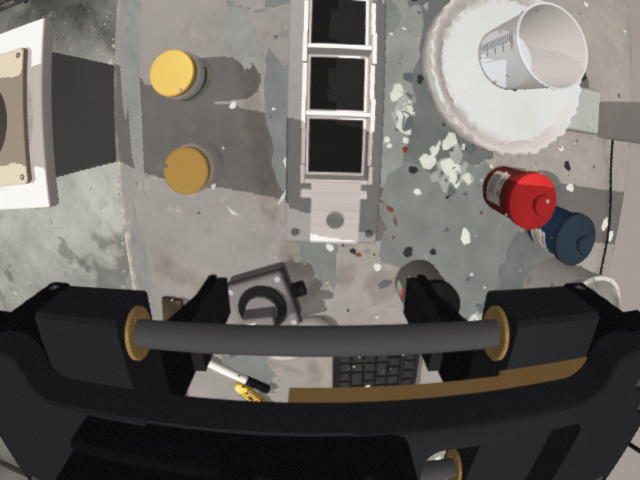

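```bash
python3 - <<'E'
from h import *
c=load('w1'); im=c['img']; hsv=cv2.cvtColor(im,cv2.COLOR_RGB2HSV)
def blobs(m,box,mn,z):
    x0,y0,x1,y1=box; M=np.zeros(m.shape,np.uint8); M[y0:y1,x0:x1]=(m[y0:y1,x0:x1]>0)*255
    n,l,s,ce=cv2.connectedComponentsWithStats(M)
    for i in range(1,n):
        if s[i,4]>=mn:
            cn=max(cv2.findContours((l==i).astype(np.uint8),cv2.RETR_EXTERNAL,cv2.CHAIN_APPROX_NONE)[0],key=len)
            r=cv2.minAreaRect(cn); b=cv2.boxPoints(r)
            print(np.round(ce[i],1),s[i,4],'world',np.round(onz(c,*ce[i],z,1),4),[np.round(onz(c,*p,z,1)[:2],4).tolist() for p in b])
print('jars');blobs(cv2.inRange(hsv,(18,120,80),(32,255,255)),(130,40,230,220),40,.078)
print('floors');blobs((im.max(2)<60).astype(np.uint8),(295,0,380,180),300,.036)
print('hole');blobs((im.max(2)<140).astype(np.uint8),(320,203,350,235),100,.08)
cv2.imwrite('pics/z4.png',cv2.resize(im[100:340,200:400,::-1],None,fx=2.5,fy=2.5,interpolation=cv2.INTER_CUBIC))
cv2.imwrite('pics/z5.png',cv2.resize(im[170:250,280:390,::-1],None,fx=7,fy=7,interpolation=cv2.INTER_CUBIC))
E
```

```text
jars
[172.8  72.8] 1690 world [0.425  0.0154 0.078 ] [[0.3825, 0.0181], [0.4258, 0.0541], [0.4647, 0.0128], [0.4233, -0.0234]]
[186.5 169.8] 1678 world [ 0.4396 -0.0999  0.078 ] [[0.412, -0.0718], [0.4685, -0.0743], [0.4661, -0.1281], [0.4083, -0.1271]]
floors
[338.1  21.3] 2217 world [0.6159 0.0804 0.036 ] [[0.584, 0.1087], [0.6477, 0.1108], [0.6476, 0.0531], [0.5846, 0.0513]]
[336.6  83.3] 2644 world [6.146e-01 6.000e-04 3.600e-02] [[0.5828, -0.0304], [0.5836, 0.0327], [0.647, 0.0329], [0.6464, -0.0305]]
[335.1 145.4] 2653 world [ 0.6139 -0.0763  0.036 ] [[0.5815, -0.1073], [0.583, -0.0439], [0.6463, -0.0446], [0.6459, -0.1084]]
hole
[334.6 220. ] 200 world [ 0.6128 -0.1593  0.08  ] [[0.6006, -0.1594], [0.6124, -0.1469], [0.6248, -0.1592], [0.613, -0.1719]]
```

View pics/z4.png

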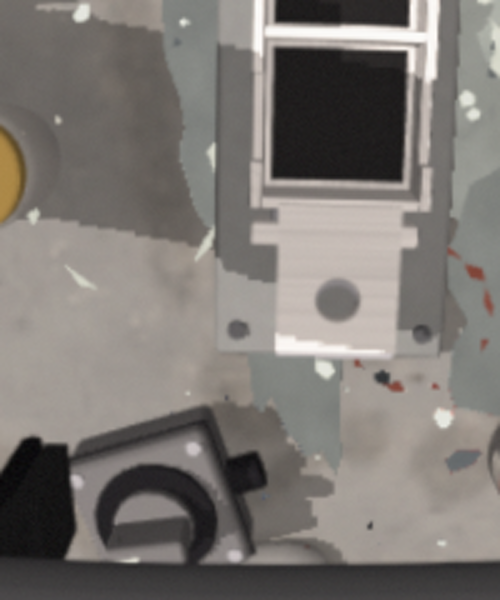

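View pics/z5.png

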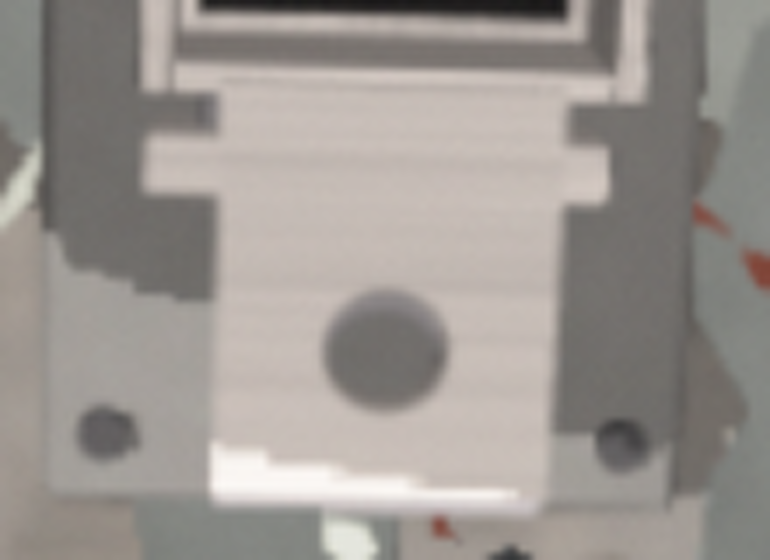

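Request:
jog_arm --commands '[{"translation": [-40, 10, 0], "twist": 0}, {"translation": [-40, 10, -20], "twist": 0}, {"translation": [-40, 10, -40], "twist": 0}, {"translation": [-33, 3, -40], "twist": 0}, {"translation": [0, 0, -40], "twist": 0}, {"translation": [0, 0, 0], "twist": 0}, {"translation": [0, 0, 0], "twist": 0}]'

```text
time: 2.6
ee_pos: [0.4447, -0.1023, 0.2005]
eef_rot: [0.707, 0.003, -0.002, -0.707]
ft_force: [0.2, -0.8, 1.2]
width: 0.0872
```

```bash
python3 - <<'E'
from h import *
snap('wrist','w2'); s=st(); c=load('w1')
for n,p in dict(tl=(287,250-0)).items(): pass
# base plate corners in w1 : (217,350)/(440,352) in z4
for u,v in ((217,350),(440,352)): print(onz(c,200+u/2.5,100+v/2.5,.01,1))
E
```

```text
{'time': 2.65, 'joint_positions': [0.6733, 0.0007, -0.5414, 1.889, 0.0005, 1.2496, 0.1388], 'ee_pos': [0.4456, -0.1022, 0.2013], 'eef_rot': [0.7073, 0.0033, -0.0017, -0.7069], 'ft_force': [0.7467, 0.9444, 0.1268], 'width': 0.087}
[ 0.55161625 -0.20642111  0.01      ]
[ 0.67435883 -0.2064687   0.01      ]
```

View pics/w2.png

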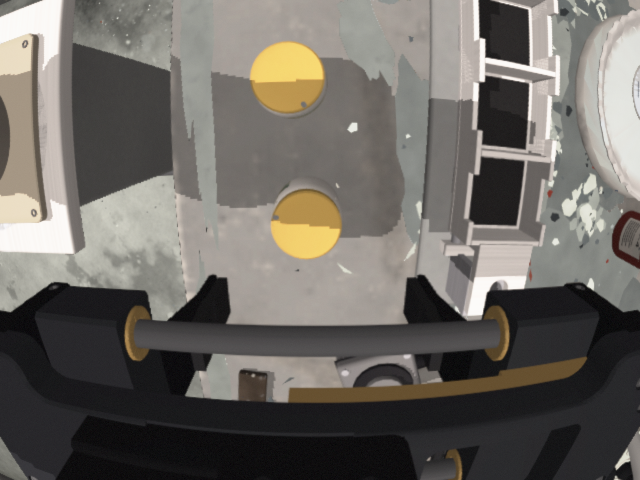

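```bash
cat >> h.py <<'E'
def jars(c,fish,box=None,z=.078):
    im=c['img']; hsv=cv2.cvtColor(im,cv2.COLOR_RGB2HSV); m=cv2.inRange(hsv,(18,120,80),(32,255,255))
    m=cv2.morphologyEx(m,cv2.MORPH_CLOSE,np.ones((3,3)))
    n,l,s,ce=cv2.connectedComponentsWithStats(m)
    for i in range(1,n):
        w,h,a=s[i,2:5]
        if a>200 and .75<w/h<1.33 and a>.65*w*h: print('jar px',ce[i].round(1),a,(onz(c,*ce[i],z,fish)[:2]*1000).round(1))
E
python3 - <<'E'
from h import *
jars(load('w2'),1); jars(load('top0'),0)
E
```

```text
jar px [287.   76.6] 4101 [422.5  16.1]
jar px [306.3 224. ] 3761 [437.3 -98.9]
jar px [298.2 308.9] 290 [ 437.  -102.1]
jar px [202.9 314.3] 323 [424.9 168.7]
jar px [257.3 314.7] 312 [421.9  14.4]
```

Request:
jog_arm --commands '[{"translation": [-8, 2, -30], "twist": 0}, {"translation": [0, 0, -40], "twist": 0}, {"translation": [0, 0, -40], "twist": 0}, {"translation": [0, 0, -30], "twist": 0}, {"translation": [0, 0, -15], "twist": 0}, {"translation": [0, 0, 0], "twist": 0}, {"translation": [0, 0, 0], "twist": 0}]'

```text
time: 3.35
ee_pos: [0.4384, -0.0998, 0.0459]
eef_rot: [0.707, 0.004, -0.002, -0.707]
ft_force: [-0.3, 0.3, 0.6]
width: 0.0871
```

Request:
jog_arm --commands '[{"translation": [0, 0, -8], "twist": 0}, {"translation": [0, 0, 0], "twist": 0}, {"translation": [0, 0, 0], "twist": 0}, {"translation": [0, 0, 0], "twist": 0}, {"translation": [0, 0, 0], "twist": 0}, {"translation": [0, 0, 0], "twist": 0}, {"translation": [0, 0, 0], "twist": 0}]' --grip 0.5 --grip_force 20

```text
time: 4.05
ee_pos: [0.4368, -0.0996, 0.0366]
eef_rot: [0.707, 0.003, -0.003, -0.707]
ft_force: [-2.1, -0.3, 5.4]
width: 0.0604
```

Request:
jog_arm --commands '[{"translation": [0, 0, 20], "twist": 0}, {"translation": [0, 0, 40], "twist": 0}, {"translation": [0, 0, 40], "twist": 0}, {"translation": [0, 0, 20], "twist": 0}, {"translation": [35, 4, 0], "twist": 0}, {"translation": [40, 6, 0], "twist": 0}, {"translation": [40, 6, 0], "twist": 0}, {"translation": [40, 6, 0], "twist": 0}, {"translation": [22, 0, 0], "twist": 0}, {"translation": [0, 0, 0], "twist": 0}, {"translation": [0, 0, 0], "twist": 0}]'

```text
time: 5.15
ee_pos: [0.6132, -0.0772, 0.1554]
eef_rot: [-0.707, -0.002, 0.003, 0.707]
ft_force: [-0.2, 0.5, -1.9]
width: 0.0603
```

```bash
python3 - <<'E'
from h import *
st(); snap('wrist','w3'); snap('top','t3'); jars(load('w3'),1); jars(load('t3'),0)
E
```

```text
{'time': 5.15, 'joint_positions': [0.4901, 0.4195, -0.5654, 1.5418, 0.2313, 1.2493, -0.1014], 'ee_pos': [0.6132, -0.0772, 0.1554], 'eef_rot': [-0.7068, -0.0024, 0.0035, 0.7074], 'ft_force': [-0.2186, 0.5258, -1.8798], 'width': 0.0603}
jar px [ 69.1 123.1] 3590 [429.1  16.4]
jar px [202.9 314.3] 323 [424.9 168.7]
jar px [257.3 314.7] 312 [421.9  14.4]
```

View pics/w3.png

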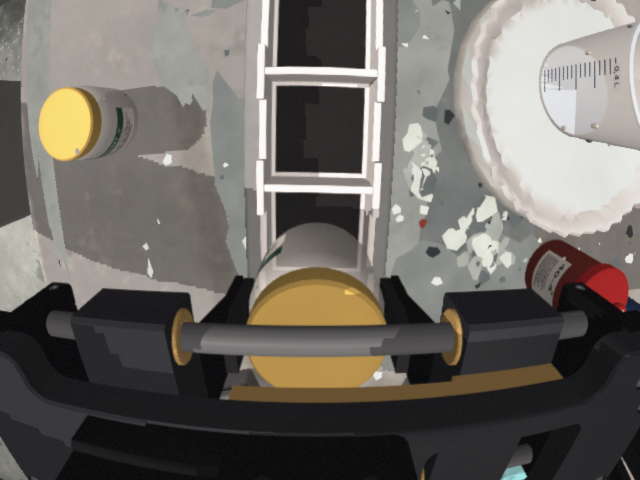

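```bash
python3 - <<'E'
from h import *
c=load('w3')
for u,v in ((318,182),(320,76)): print((onz(c,u,v,.078,1)*1000).round(1))
for u,v in ((265,185),(374,185),(268,76),(381,76)): print((onz(c,u,v,.078,1)*1000).round(1))
E
```

```text
[614.3 -33.   78. ]
[615.   35.7  78. ]
[579.6 -35.1  78. ]
[651.  -34.5  78. ]
[582.1  36.   78. ]
[653.8  37.   78. ]
```

```bash
python3 - <<'E'
from h import *
c=load('w3'); print(c['cam_to_world'].round(3).tolist())
im=c['img'][50:260,235:400,::-1].copy(); im=cv2.resize(im,None,fx=2.8,fy=2.8,interpolation=cv2.INTER_CUBIC)
cv2.imwrite('pics/z6.png',im)
E
```

```text
[[1.0, 0.008, 0.001, 0.613], [0.008, -0.956, -0.292, 0.004], [-0.001, 0.292, -0.957, 0.317], [0.0, 0.0, 0.0, 1.0]]
```

View pics/z6.png

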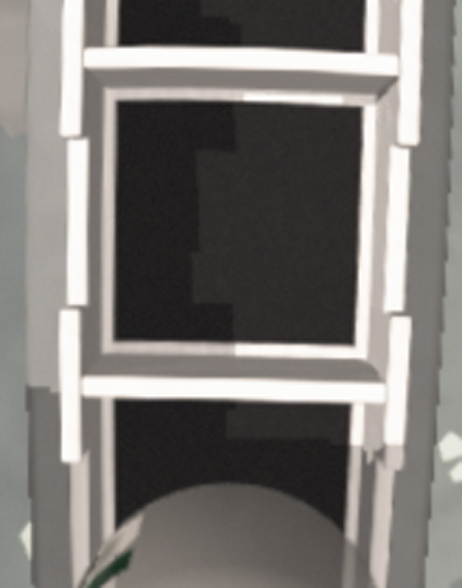

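```bash
python3 - <<'E'
from h import *
c=load('w3')
for u,v in ((235,388),(240,60),(70,385),(399,385),(76,130),(410,120)): print((onz(c,235+u/2.8-.3,50+v/2.8-.3,.078,1)*1000).round(1))
E
```

```text
[614.8 -37.2  78. ]
[615.2  38.9  78. ]
[576.1 -36.5  78. ]
[653.2 -35.9  78. ]
[578.2  22.9  78. ]
[654.   26.1  78. ]
```

Request:
jog_arm --commands '[{"translation": [1, 1, -20], "twist": 0}, {"translation": [0, 0, -20], "twist": 0}, {"translation": [0, 0, -20], "twist": 0}, {"translation": [0, 0, -15], "twist": 0}, {"translation": [0, 0, 0], "twist": 0}, {"translation": [0, 0, 0], "twist": 0}]'

```text
time: 5.85
ee_pos: [0.6146, -0.0767, 0.0819]
eef_rot: [0.707, 0.003, -0.003, -0.707]
ft_force: [1.4, 0.2, -1.2]
width: 0.0606
```

Request:
jog_arm --commands '[{"translation": [0, 0, -5], "twist": 0}, {"translation": [0, 0, -3], "twist": 0}, {"translation": [0, 0, 0], "twist": 0}, {"translation": [0, 0, 0], "twist": 0}]'

```text
time: 6.25
ee_pos: [0.6147, -0.0765, 0.0734]
eef_rot: [-0.707, -0.003, 0.003, 0.707]
ft_force: [-0.4, 0.4, -1.3]
width: 0.0608
```

Release, raise, and go over the second jar.

Request:
jog_arm --commands '[{"translation": [0, 0, -1], "twist": 0}, {"translation": [0, 0, 0], "twist": 0}, {"translation": [0, 0, 0], "twist": 0}, {"translation": [0, 0, 0], "twist": 0}, {"translation": [0, 0, 0], "twist": 0}]' --grip 0

```text
time: 6.75
ee_pos: [0.6147, -0.0765, 0.0724]
eef_rot: [-0.707, -0.003, 0.003, 0.707]
ft_force: [-0.4, -0.1, -0.6]
width: 0.0858
```

Request:
jog_arm --commands '[{"translation": [0, 0, 30], "twist": 0}, {"translation": [0, 0, 40], "twist": 0}, {"translation": [0, 0, 40], "twist": 0}, {"translation": [-30, 10, 20], "twist": 0}, {"translation": [-40, 20, 0], "twist": 0}, {"translation": [-40, 20, 0], "twist": 0}, {"translation": [-40, 20, 0], "twist": 0}, {"translation": [-40, 20, 0], "twist": 0}, {"translation": [0, 0, 0], "twist": 0}, {"translation": [0, 0, 0], "twist": 0}, {"translation": [0, 0, 0], "twist": 0}]'

```text
time: 7.85
ee_pos: [0.4253, 0.0131, 0.2025]
eef_rot: [-0.707, -0.003, 0.002, 0.707]
ft_force: [0.3, 0.3, 0.4]
width: 0.0871
```

```bash
python3 - <<'E'
from h import *
st(); snap('wrist','w4'); snap('top','t4'); jars(load('w4'),1); jars(load('t4'),0)
c=load('t4'); cv2.imwrite('pics/z7.png',np.hstack([cv2.resize(c['img'][220:340,180:340,::-1],(400,300)),cv2.resize(load('w4')['img'][:,:,::-1],(400,300))]))
E
```

```text
{'time': 7.85, 'joint_positions': [0.5683, -0.079, -0.6632, 1.9492, -0.0512, 1.2543, -0.07], 'ee_pos': [0.4253, 0.0131, 0.2025], 'eef_rot': [-0.7071, -0.0029, 0.0024, 0.7071], 'ft_force': [0.2693, 0.2995, 0.3969], 'width': 0.0871}
jar px [317.   30.3] 3856 [425.4 168.8]
jar px [311.4 220.7] 3755 [422.   18.7]
jar px [289.6 245.8] 314 [618.4 -78.6]
jar px [201.  314.3] 255 [425.  173.9]
```

View pics/z7.png

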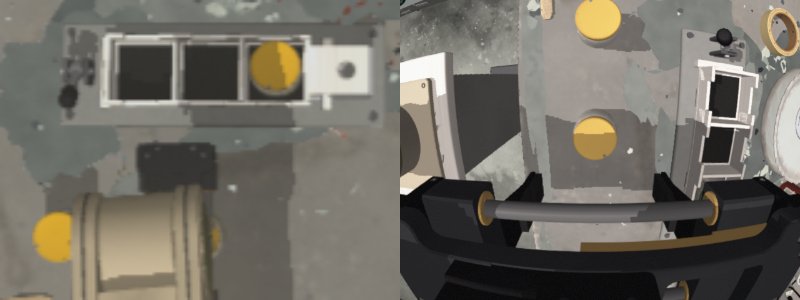

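Request:
jog_arm --commands '[{"translation": [-3, 3, -30], "twist": 0}, {"translation": [0, 0, -40], "twist": 0}, {"translation": [0, 0, -40], "twist": 0}, {"translation": [0, 0, -30], "twist": 0}, {"translation": [0, 0, -15], "twist": 0}, {"translation": [0, 0, -10], "twist": 0}, {"translation": [0, 0, 0], "twist": 0}]'

```text
time: 8.65
ee_pos: [0.4212, 0.0166, 0.0362]
eef_rot: [-0.707, -0.002, 0.004, 0.708]
ft_force: [-0.0, 0.3, 0.1]
width: 0.0869
```

Request:
jog_arm --commands '[{"translation": [0, 0, 0], "twist": 0}, {"translation": [0, 0, 0], "twist": 0}, {"translation": [0, 0, 0], "twist": 0}, {"translation": [0, 0, 0], "twist": 0}, {"translation": [0, 0, 0], "twist": 0}, {"translation": [0, 0, 0], "twist": 0}]' --grip 0.5

```text
time: 9.25
ee_pos: [0.4219, 0.0164, 0.0377]
eef_rot: [0.707, 0.003, -0.003, -0.707]
ft_force: [-1.4, -0.3, 6.9]
width: 0.06
```

Request:
jog_arm --commands '[{"translation": [0, 0, 20], "twist": 0}, {"translation": [0, 0, 40], "twist": 0}, {"translation": [0, 0, 40], "twist": 0}, {"translation": [0, 0, 20], "twist": 0}, {"translation": [33, -4, 0], "twist": 0}, {"translation": [40, -4, 0], "twist": 0}, {"translation": [40, -4, 0], "twist": 0}, {"translation": [40, -4, 0], "twist": 0}, {"translation": [40, 0, 0], "twist": 0}, {"translation": [0, 0, 0], "twist": 0}, {"translation": [0, 0, 0], "twist": 0}]'

```text
time: 10.35
ee_pos: [0.6144, 0.0009, 0.1559]
eef_rot: [-0.707, -0.002, 0.004, 0.708]
ft_force: [-0.4, 0.6, -2.2]
width: 0.0597
```

```bash
python3 - <<'E'
from h import *
c=snap('wrist','w5'); st(); jars(c,1); cv2.imwrite('pics/z8.png',cv2.resize(c['img'][40:300,220:410,::-1],None,fx=2.2,fy=2.2))
E
```

```text
{'time': 10.4, 'joint_positions': [0.4334, 0.4299, -0.6573, 1.5482, 0.2701, 1.2576, -0.2553], 'ee_pos': [0.6139, 0.0009, 0.1566], 'eef_rot': [-0.7069, -0.0025, 0.0035, 0.7073], 'ft_force': [-0.1941, -0.0748, -1.8946], 'width': 0.0598}
jar px [72.6 29.7] 3233 [432.3 166.8]
```

View pics/z8.png

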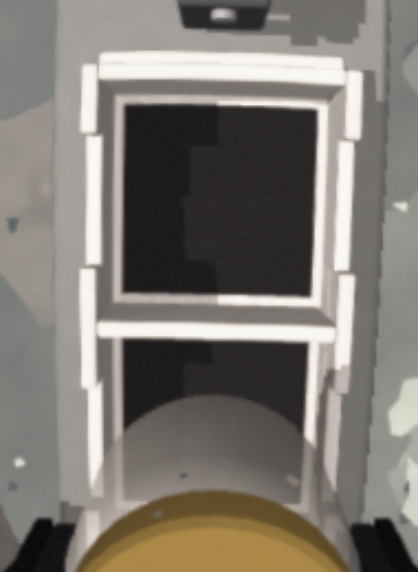

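Request:
jog_arm --commands '[{"translation": [1, 0, -20], "twist": 0}, {"translation": [0, 0, -20], "twist": 0}, {"translation": [0, 0, -20], "twist": 0}, {"translation": [0, 0, -12], "twist": 0}, {"translation": [0, 0, -6], "twist": 0}, {"translation": [0, 0, -4], "twist": 0}, {"translation": [0, 0, 0], "twist": 0}, {"translation": [0, 0, 0], "twist": 0}]'

```text
time: 11.2
ee_pos: [0.616, 0.0005, 0.0761]
eef_rot: [0.707, 0.003, -0.002, -0.707]
ft_force: [-0.6, 0.0, -1.9]
width: 0.0596
```

Request:
jog_arm --commands '[{"translation": [0, 0, -2], "twist": 0}, {"translation": [0, 0, 0], "twist": 0}, {"translation": [0, 0, 0], "twist": 0}]'

```text
time: 11.5
ee_pos: [0.6162, 0.0006, 0.0738]
eef_rot: [-0.707, -0.003, 0.002, 0.707]
ft_force: [0.1, 0.4, 1.8]
width: 0.06
```

Request:
jog_arm --commands '[{"translation": [0, 0, 0], "twist": 0}, {"translation": [0, 0, 0], "twist": 0}, {"translation": [0, 0, 0], "twist": 0}, {"translation": [0, 0, 0], "twist": 0}, {"translation": [0, 0, 0], "twist": 0}]' --grip 0

```text
time: 12.0
ee_pos: [0.6156, 0.0005, 0.0732]
eef_rot: [-0.707, -0.003, 0.003, 0.707]
ft_force: [0.7, -0.7, 0.0]
width: 0.0855
```

Request:
jog_arm --commands '[{"translation": [0, 0, 30], "twist": 0}, {"translation": [0, 0, 40], "twist": 0}, {"translation": [0, 0, 40], "twist": 0}, {"translation": [-30, 33, 20], "twist": 0}, {"translation": [-40, 33, 0], "twist": 0}, {"translation": [-40, 33, 0], "twist": 0}, {"translation": [-40, 33, 0], "twist": 0}, {"translation": [-40, 33, 0], "twist": 0}, {"translation": [0, 0, 0], "twist": 0}, {"translation": [0, 0, 0], "twist": 0}, {"translation": [0, 0, 0], "twist": 0}]'

```text
time: 13.1
ee_pos: [0.432, 0.1599, 0.2034]
eef_rot: [0.707, 0.003, -0.002, -0.707]
ft_force: [0.2, -0.5, -0.9]
width: 0.0874
```

```bash
python3 - <<'E'
from h import *
st(); snap('wrist','w6'); snap('top','t6'); jars(load('w6'),1); jars(load('t6'),0)
c=load('t6'); cv2.imwrite('pics/z9.png',np.hstack([cv2.resize(c['img'][220:340,180:340,::-1],(400,300)),cv2.resize(load('w6')['img'][:,:,::-1],(400,300))]))
E
```

```text
{'time': 13.1, 'joint_positions': [0.3784, 0.0274, -0.8302, 1.8655, 0.0215, 1.2573, -0.4516], 'ee_pos': [0.432, 0.1599, 0.2034], 'eef_rot': [0.7071, 0.0025, -0.0022, -0.7071], 'ft_force': [0.2491, -0.5378, -0.9387], 'width': 0.0874}
jar px [307.5 211.2] 3779 [425.5 173.1]
jar px [261.8 245.6] 311 [619.6   1.6]
jar px [289.6 245.6] 316 [618.8 -78.6]
```

View pics/z9.png

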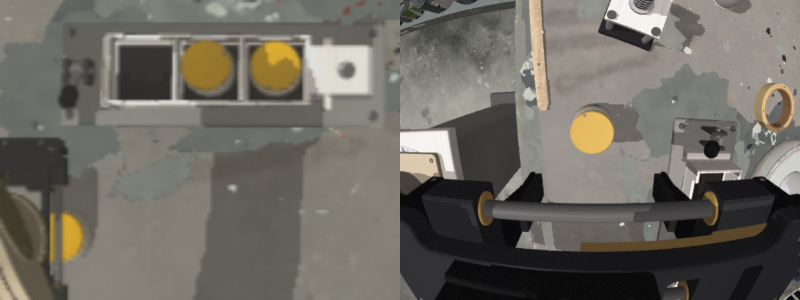

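Request:
jog_arm --commands '[{"translation": [-7, 10, -30], "twist": 0}, {"translation": [0, 0, -40], "twist": 0}, {"translation": [0, 0, -40], "twist": 0}, {"translation": [0, 0, -30], "twist": 0}, {"translation": [0, 0, -15], "twist": 0}, {"translation": [0, 0, -11], "twist": 0}, {"translation": [0, 0, 0], "twist": 0}, {"translation": [0, 0, 0], "twist": 0}]'

```text
time: 14.0
ee_pos: [0.4251, 0.171, 0.0382]
eef_rot: [-0.707, -0.003, 0.002, 0.707]
ft_force: [0.5, -0.2, 0.8]
width: 0.0872
```

Request:
jog_arm --commands '[{"translation": [0, 0, 0], "twist": 0}, {"translation": [0, 0, 0], "twist": 0}, {"translation": [0, 0, 0], "twist": 0}, {"translation": [0, 0, 0], "twist": 0}, {"translation": [0, 0, 0], "twist": 0}, {"translation": [0, 0, 0], "twist": 0}]' --grip 0.5

```text
time: 14.6
ee_pos: [0.4245, 0.1707, 0.0375]
eef_rot: [0.707, 0.003, -0.003, -0.707]
ft_force: [-0.7, -0.5, 3.2]
width: 0.0603
```

Request:
jog_arm --commands '[{"translation": [0, 0, 20], "twist": 0}, {"translation": [0, 0, 40], "twist": 0}, {"translation": [0, -25, 40], "twist": 0}, {"translation": [0, -30, 20], "twist": 0}, {"translation": [31, -37, 0], "twist": 0}, {"translation": [40, 0, 0], "twist": 0}, {"translation": [40, 0, 0], "twist": 0}, {"translation": [40, 0, 0], "twist": 0}, {"translation": [40, 0, 0], "twist": 0}, {"translation": [0, 0, 0], "twist": 0}, {"translation": [0, 0, 0], "twist": 0}]'

```text
time: 15.7
ee_pos: [0.615, 0.079, 0.1558]
eef_rot: [-0.707, -0.002, 0.004, 0.707]
ft_force: [-1.0, 1.0, -2.7]
width: 0.0604
```

```bash
python3 - <<'E'
from h import *
c=snap('wrist','w7'); st(); cv2.imwrite('pics/z10.png',cv2.resize(c['img'][40:300,220:410,::-1],None,fx=2.2,fy=2.2))
E
```

```text
{'time': 15.75, 'joint_positions': [0.3461, 0.4592, -0.7196, 1.5298, 0.3097, 1.2714, -0.4058], 'ee_pos': [0.6145, 0.0791, 0.1564], 'eef_rot': [-0.7069, -0.0024, 0.0037, 0.7073], 'ft_force': [-0.6367, -0.1825, -2.6178], 'width': 0.0604}
```

View pics/z10.png

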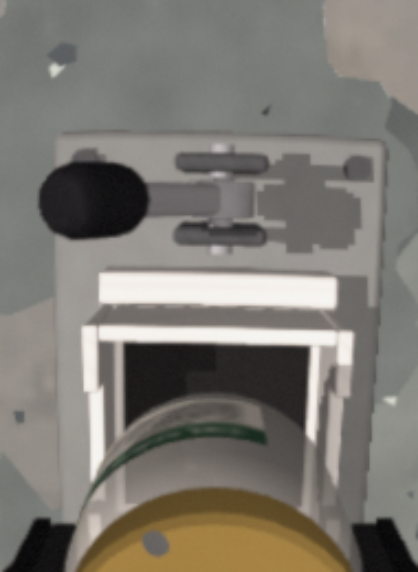

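Request:
jog_arm --commands '[{"translation": [1, -1, -20], "twist": 0}, {"translation": [0, 0, -20], "twist": 0}, {"translation": [0, 0, -20], "twist": 0}, {"translation": [0, 0, -12], "twist": 0}, {"translation": [0, 0, -6], "twist": 0}, {"translation": [0, 0, -4], "twist": 0}, {"translation": [0, 0, 0], "twist": 0}, {"translation": [0, 0, 0], "twist": 0}]'

```text
time: 16.55
ee_pos: [0.6167, 0.0779, 0.0761]
eef_rot: [-0.707, -0.003, 0.002, 0.707]
ft_force: [0.6, 0.1, -1.6]
width: 0.0606
```

```bash
python3 - <<'E'
from h import *
c=load('w7'); print((onz(c,262.4,130.6,.0973,1)*1000).round(1))
for u,v in ((222,145),(218,250)): print('pivot',(onz(c,220+u/2.2,40+v/2.2,.047,1)*1000).round(1))
for u,v in ((57,133),(385,140)): print('base',(onz(c,220+u/2.2,40+v/2.2,.01,1)*1000).round(1))
E
```

```text
[583.  157.2  97.3]
pivot [617.8 174.3  47. ]
pivot [616.8 139.4  47. ]
base [556.5 181.6  10. ]
base [679.2 180.2  10. ]
```

Request:
jog_arm --commands '[{"translation": [0, 0, -2], "twist": 0}, {"translation": [0, 0, 0], "twist": 0}, {"translation": [0, 0, 0], "twist": 0}]'

```text
time: 16.85
ee_pos: [0.6167, 0.0779, 0.0736]
eef_rot: [-0.707, -0.003, 0.003, 0.707]
ft_force: [1.2, 1.1, -0.5]
width: 0.0603
```

Request:
jog_arm --commands '[{"translation": [0, 0, 0], "twist": 0}, {"translation": [0, 0, 0], "twist": 0}, {"translation": [0, 0, 0], "twist": 0}, {"translation": [0, 0, 0], "twist": 0}, {"translation": [0, 0, 0], "twist": 0}]' --grip 0

```text
time: 17.35
ee_pos: [0.6163, 0.0777, 0.0733]
eef_rot: [0.707, 0.003, -0.003, -0.707]
ft_force: [0.0, -0.2, -0.3]
width: 0.0854
```

Request:
jog_arm --commands '[{"translation": [0, 0, 30], "twist": 0}, {"translation": [0, 0, 40], "twist": 0}, {"translation": [0, 0, 40], "twist": 0}, {"translation": [-30, 33, 40], "twist": 0}, {"translation": [-30, 40, 20], "twist": 0}, {"translation": [-30, 40, 0], "twist": 0}, {"translation": [-30, 40, 0], "twist": 0}, {"translation": [-12, 12, 0], "twist": 0}, {"translation": [0, 0, 0], "twist": 0}, {"translation": [0, 0, 0], "twist": 0}, {"translation": [0, 0, 0], "twist": 0}]'

```text
time: 18.45
ee_pos: [0.4925, 0.2328, 0.2349]
eef_rot: [0.707, 0.002, -0.002, -0.707]
ft_force: [-0.0, -1.1, 0.1]
width: 0.0869
```

```bash
python3 - <<'E'
from h import *
st(); c=snap('wrist','w8'); snap('top','t8'); jars(load('t8'),0)
E
```

```text
{'time': 18.45, 'joint_positions': [0.2099, 0.2451, -0.8511, 1.6213, 0.1879, 1.3609, -0.6603], 'ee_pos': [0.4925, 0.2328, 0.2349], 'eef_rot': [0.7072, 0.0019, -0.002, -0.707], 'ft_force': [-0.0415, -1.0781, 0.0987], 'width': 0.0869}
jar px [234.3 245.6] 325 [620.2  80.5]
jar px [261.7 245.6] 315 [619.5   1.9]
jar px [289.5 245.8] 310 [618.4 -78.3]
```

View pics/w8.png

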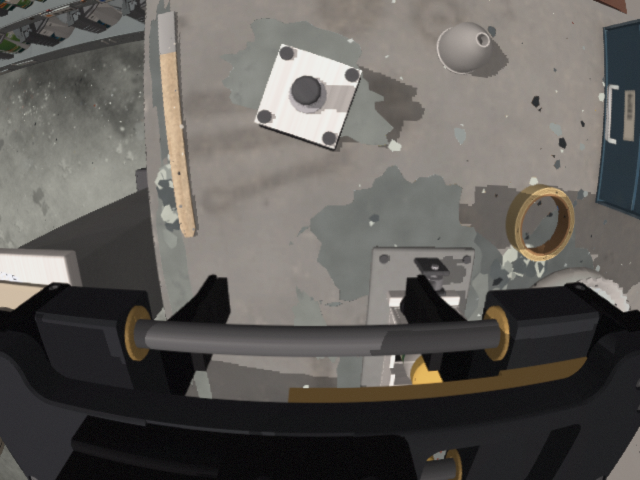

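View pics/t8.png

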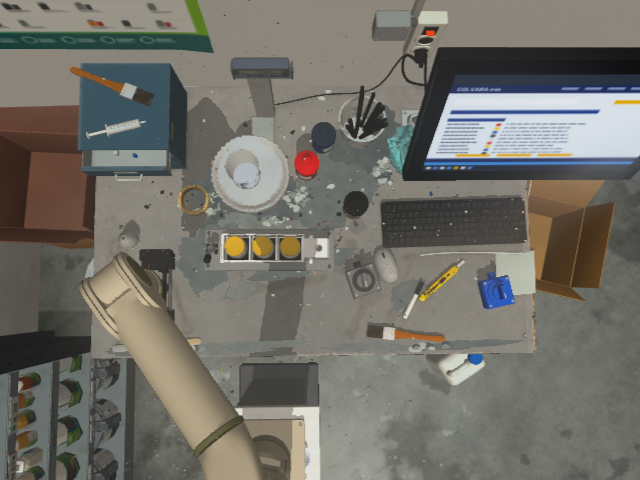

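```bash
python3 - <<'E'
from h import *
c=load('w8'); im=c['img']
g=((im.min(2)>150)*255).astype(np.uint8); M=np.zeros_like(g); M[35:155,245:370]=g[35:155,245:370]
M=cv2.morphologyEx(M,cv2.MORPH_CLOSE,np.ones((25,25)))
cn=max(cv2.findContours(M,0,2)[0],key=cv2.contourArea); r=cv2.minAreaRect(cn); b=cv2.boxPoints(r); print(r)
print([(onz(c,*p,.078,1)[:2]*1000).round(1).tolist() for p in b], (onz(c,*r[0],.078,1)*1000).round(1))
print('top px top', (onz(c,306,89,.13,1)*1000).round(1))
for s in (100,117):
  pass
cv2.imwrite('pics/z11.png',cv2.resize(im[30:160,245:375,::-1],None,fx=4.5,fy=4.5,interpolation=cv2.INTER_CUBIC))
E
```

```text
((311.5591735839844, 83.33160400390625), (85.77838134765625, 111.68528747558594), 19.358991622924805)
[[438.2, 317.3], [469.5, 410.0], [538.1, 385.1], [507.4, 292.4]] [488.4 349.8  78. ]
top px top [485.3 339.9 130. ]
```

View pics/z11.png

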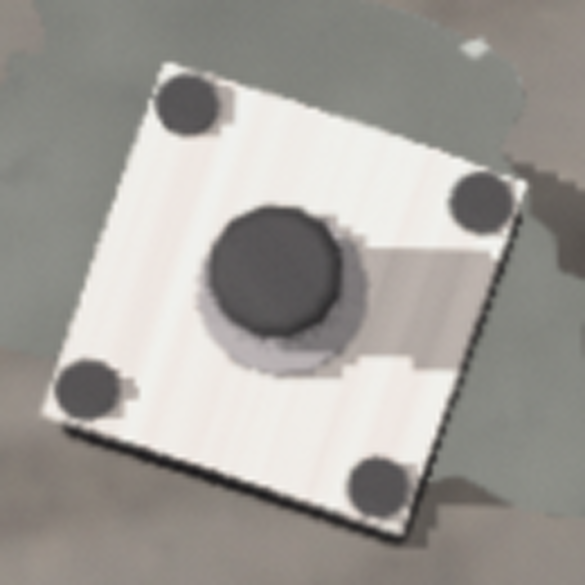

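```bash
python3 - <<'E'
from h import *
c=load('w8')
P=[onz(c,245+u/4.5-.4,30+v/4.5-.4,.078,1)[:2]*1000 for u,v in ((165,65),(525,183),(403,537),(43,415))]
print(np.round(P,1), np.mean(P,0), (onz(c,245+275/4.5-.4,30+270/4.5-.4,.13,1)*1000).round(1))
B=[onz(c,245+u/4.5-.4,30+v/4.5-.4,.08,1)[:2]*1000 for u,v in ((188,104),(482,202),(378,487),(87,389))]; print(np.mean(B,0))
E
```

```text
[[462.7 384.8]
 [530.3 362.1]
 [507.9 293.5]
 [439.6 317.3]] [485.11707309 339.41524427] [485.  339.4 130. ]
[485.15638924 339.84938965]
```

Request:
jog_arm --commands '[{"translation": [-7, 36, 0], "twist": 0}, {"translation": [0, 40, 0], "twist": 0}, {"translation": [0, 30, 0], "twist": 0}, {"translation": [0, 0, -30], "twist": 0}, {"translation": [0, 0, -30], "twist": 0}, {"translation": [0, 0, 0], "twist": 0}, {"translation": [0, 0, 0], "twist": 0}]'

```text
time: 19.25
ee_pos: [0.4849, 0.3399, 0.1756]
eef_rot: [0.707, 0.002, -0.003, -0.707]
ft_force: [0.4, 1.1, 1.6]
width: 0.0874
```

Request:
jog_arm --commands '[{"translation": [0, -1, -30], "twist": 0}, {"translation": [0, 0, -30], "twist": 0}, {"translation": [0, 0, -20], "twist": 0}, {"translation": [0, 0, -7], "twist": 0}, {"translation": [0, 0, 0], "twist": 0}, {"translation": [0, 0, 0], "twist": 0}]'

```text
time: 19.85
ee_pos: [0.4854, 0.3401, 0.0901]
eef_rot: [-0.707, -0.003, 0.002, 0.708]
ft_force: [0.6, 0.4, 1.5]
width: 0.087
```

Request:
jog_arm --commands '[{"translation": [0, 0, 0], "twist": 0}, {"translation": [0, 0, 0], "twist": 0}, {"translation": [0, 0, 0], "twist": 0}, {"translation": [0, 0, 0], "twist": 0}, {"translation": [0, 0, 0], "twist": 0}, {"translation": [0, 0, 0], "twist": 0}, {"translation": [0, 0, 0], "twist": 0}, {"translation": [0, 0, 0], "twist": 0}]' --grip 0.95 --grip_force 40

```text
time: 20.65
ee_pos: [0.4845, 0.3394, 0.0882]
eef_rot: [0.707, 0.003, -0.003, -0.707]
ft_force: [0.1, 0.8, 1.0]
width: 0.0314
```

Request:
jog_arm --commands '[{"translation": [0, 0, 0], "twist": 0}, {"translation": [0, 0, 0], "twist": 0}, {"translation": [0, 0, 0], "twist": 0}, {"translation": [0, 0, 0], "twist": 0}]'

```text
time: 21.05
ee_pos: [0.4844, 0.3394, 0.0882]
eef_rot: [0.707, 0.003, -0.003, -0.707]
ft_force: [-0.0, 0.3, 0.1]
width: 0.0208
```

Request:
jog_arm --commands '[{"translation": [0, 0, 15], "twist": 0}, {"translation": [0, 0, 25], "twist": 0}, {"translation": [0, 0, 40], "twist": 0}, {"translation": [0, 0, 40], "twist": 0}, {"translation": [0, -20, 10], "twist": 0}, {"translation": [0, -40, 0], "twist": 0}, {"translation": [10, -40, 0], "twist": 0}, {"translation": [15, -40, 0], "twist": 0}, {"translation": [15, -40, 0], "twist": 0}, {"translation": [15, -40, 0], "twist": 0}, {"translation": [15, -40, 0], "twist": 0}, {"translation": [15, -40, 0], "twist": 0}, {"translation": [15, -40, 0], "twist": 0}, {"translation": [15, -40, 0], "twist": 0}, {"translation": [14, -40, 0], "twist": 0}, {"translation": [0, -40, 0], "twist": 0}, {"translation": [0, -30, 0], "twist": 0}, {"translation": [0, 0, 0], "twist": 0}, {"translation": [0, 0, 0], "twist": 0}]'

```text
time: 22.95
ee_pos: [0.6133, -0.1508, 0.2188]
eef_rot: [-0.707, -0.003, 0.002, 0.707]
ft_force: [-0.3, 0.3, -2.4]
width: 0.0211
```

```bash
python3 - <<'E'
from h import *
st(); snap('wrist','w9'); snap('top','t9'); snap('side','s9')
c=load('t9'); cv2.imwrite('pics/z12.png',np.hstack([cv2.resize(c['img'][220:300,220:400,::-1],None,fx=3,fy=3),cv2.resize(load('s9')['img'][180:340,230:350,::-1],(180,240))]))
E
```

```text
{'time': 22.95, 'joint_positions': [0.652, 0.4219, -0.649, 1.4202, 0.2539, 1.3837, 0.0053], 'ee_pos': [0.6133, -0.1508, 0.2188], 'eef_rot': [-0.7069, -0.0025, 0.0023, 0.7073], 'ft_force': [-0.252, 0.3073, -2.3873], 'width': 0.0211}
```

View pics/w9.png

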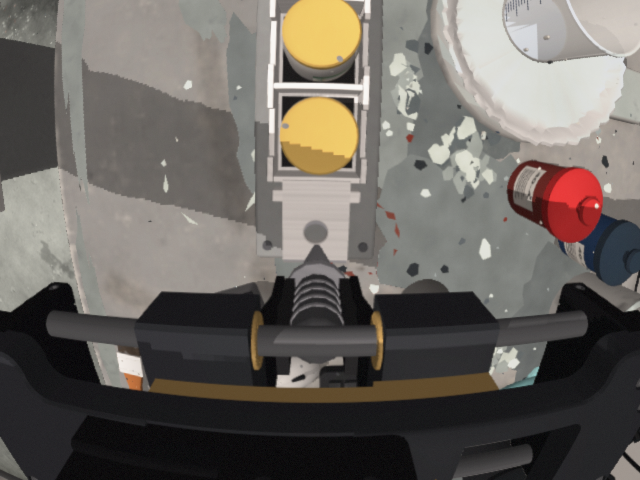

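View pics/z12.png

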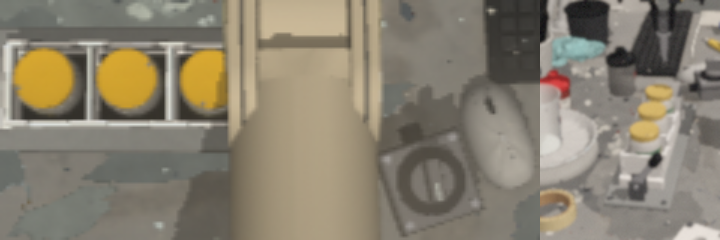

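```bash
python3 - <<'E'
from h import *
c=load('w9'); im=c['img'][200:330,255:385,::-1]; cv2.imwrite('pics/z13.png',cv2.resize(im,None,fx=4.5,fy=4.5,interpolation=cv2.INTER_CUBIC))
E
```

```text
(no output)
```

View pics/z13.png

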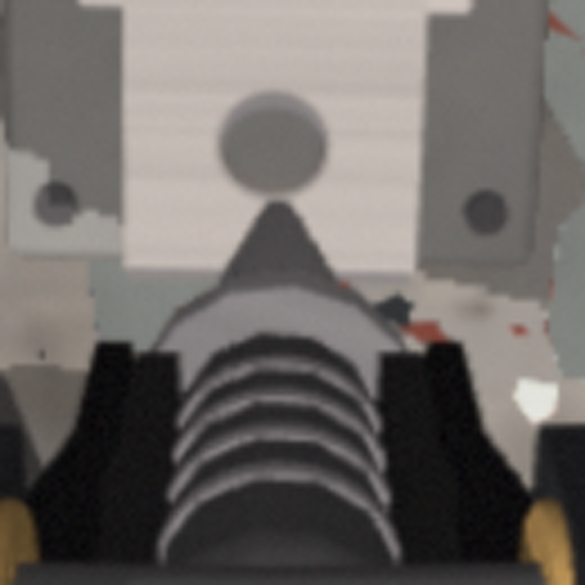

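```bash
python3 - <<'E'
from h import *
c=load('w9')
f=lambda u,v,z:(onz(c,255+u/4.5-.4,200+v/4.5-.4,z,1)*1000).round(1)
print('hole top/bot/left/right',f(273,90,.08),f(273,196,.08),f(219,144,.08),f(328,144,.08))
print('frame +y edge',f(273,104,.069))
print('tip far edge',f(279,202,.1466),'tip',f(279,212,.1466))
print('lug',f(122,200,.08),f(424,200,.08), 'base', f(8,245,.01),f(535,258,.01))
g=c['img'][218:246,316].astype(int).sum(1); print(g)
E
```

```text
hole top/bot/left/right [ 613.  -147.9   80. ] [ 613.1 -168.6   80. ] [ 602.9 -158.4   80. ] [ 623.4 -158.3   80. ]
frame +y edge [ 613.  -153.5   69. ]
tip far edge [ 614.1 -147.6  146.6] tip [ 614.1 -149.2  146.6]
lug [ 584.4 -169.6   80. ] [ 641.8 -169.3   80. ] base [ 550.1 -204.4   10. ] [ 675.5 -206.9   10. ]
[534 516 450 404 392 375 348 328 324 323 327 322 322 324 321 325 327 328
 324 327 325 328 332 335 366 415 370 244]
```

Request:
jog_arm --commands '[{"translation": [-1, -6, -20], "twist": 0}, {"translation": [0, -6, -20], "twist": 0}, {"translation": [0, 0, -15], "twist": 0}, {"translation": [0, 0, 0], "twist": 0}, {"translation": [0, 0, 0], "twist": 0}]'

```text
time: 23.6
ee_pos: [0.6127, -0.1615, 0.1638]
eef_rot: [-0.707, -0.003, 0.003, 0.707]
ft_force: [0.0, -0.0, -2.7]
width: 0.0205
```

```bash
python3 - <<'E'
from h import *
st(); c=snap('wrist','w10'); im=c['img'][180:310,255:385,::-1]; cv2.imwrite('pics/z14.png',cv2.resize(im,None,fx=4.5,fy=4.5,interpolation=cv2.INTER_CUBIC))
E
```

```text
{'time': 23.6, 'joint_positions': [0.6615, 0.4614, -0.6352, 1.4865, 0.2784, 1.2849, 0.007], 'ee_pos': [0.6127, -0.1615, 0.1638], 'eef_rot': [-0.7069, -0.0034, 0.0032, 0.7073], 'ft_force': [0.0273, -0.0479, -2.6907], 'width': 0.0205}
```

View pics/z14.png

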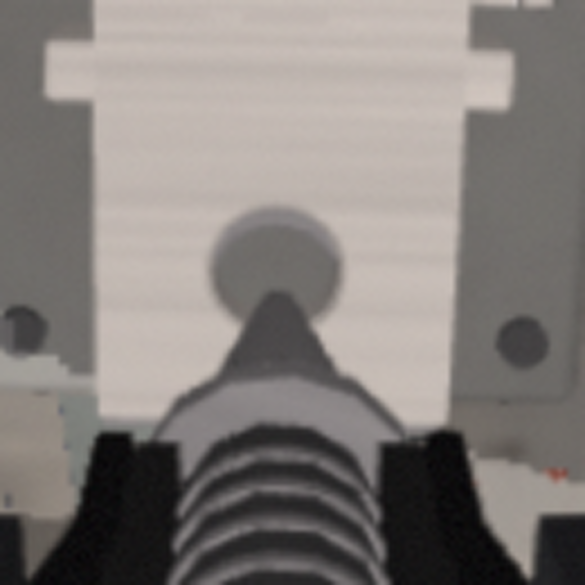

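```bash
python3 - <<'E'
from h import *
c=load('w10')
f=lambda u,v,z:(onz(c,255+u/4.5-.4,180+v/4.5-.4,z,1)*1000).round(1)
print('hole top/left/right',f(277,206,.08),f(210,265,.08),f(343,265,.08))
print('frame +y edge',f(277,222,.069),f(277,218,.069))
print('tip far edge',f(278,291,.0916))
E
```

```text
hole top/left/right [ 613.1 -148.3   80. ] [ 602.8 -157.9   80. ] [ 623.3 -157.7   80. ]
frame +y edge [ 613.1 -154.    69. ] [ 613.1 -153.4   69. ]
tip far edge [ 613.3 -158.1   91.6]
```

Request:
jog_arm --commands '[{"translation": [0, 0, -8], "twist": 0}, {"translation": [0, 0, -8], "twist": 0}, {"translation": [0, 0, -6], "twist": 0}, {"translation": [0, 0, 0], "twist": 0}]' --grip_force 60

```text
time: 24.05
ee_pos: [0.6118, -0.1625, 0.1399]
eef_rot: [-0.707, -0.002, 0.003, 0.707]
ft_force: [0.8, 0.5, -1.8]
width: 0.0209
```

Request:
jog_arm --commands '[{"translation": [1, 0, -4], "twist": 0}, {"translation": [0, 0, -4], "twist": 0}, {"translation": [0, 0, -4], "twist": 0}, {"translation": [0, 0, 0], "twist": 0}]'

```text
time: 24.45
ee_pos: [0.6131, -0.1625, 0.1284]
eef_rot: [-0.707, -0.003, 0.003, 0.707]
ft_force: [0.9, -0.9, -2.4]
width: 0.0209
```

Request:
jog_arm --commands '[{"translation": [0, 0, -3], "twist": 0}, {"translation": [0, -1, -3], "twist": 0}, {"translation": [0, 0, 0], "twist": 0}]'

```text
time: 24.75
ee_pos: [0.6134, -0.1624, 0.1229]
eef_rot: [-0.707, -0.003, 0.003, 0.708]
ft_force: [-1.0, 3.7, -1.5]
width: 0.0207
```

Request:
jog_arm --commands '[{"translation": [0, 0, -3], "twist": 0}, {"translation": [0, -1, -2], "twist": 0}, {"translation": [0, 0, 0], "twist": 0}]'

```text
time: 25.05
ee_pos: [0.6133, -0.1637, 0.1181]
eef_rot: [-0.707, -0.003, 0.003, 0.707]
ft_force: [-1.6, 4.2, 0.2]
width: 0.0211
```

Request:
jog_arm --commands '[{"translation": [0, 0, -3], "twist": 0}, {"translation": [0, 0, -3], "twist": 0}, {"translation": [0, 0, 0], "twist": 0}]'

```text
time: 25.35
ee_pos: [0.613, -0.1637, 0.1118]
eef_rot: [-0.707, -0.003, 0.004, 0.707]
ft_force: [-2.8, 5.4, -1.7]
width: 0.0208
```

Request:
jog_arm --commands '[{"translation": [0, 0, -3], "twist": 0}, {"translation": [0, 0, -3], "twist": 0}, {"translation": [0, 0, 0], "twist": 0}]'

```text
time: 25.65
ee_pos: [0.6129, -0.1644, 0.1059]
eef_rot: [-0.707, -0.002, 0.003, 0.707]
ft_force: [-3.5, 2.7, -1.0]
width: 0.0207
```

Request:
jog_arm --commands '[{"translation": [-1, 0, -2], "twist": 0}, {"translation": [0, 0, -3], "twist": 0}, {"translation": [0, 0, 0], "twist": 0}]'

```text
time: 25.95
ee_pos: [0.6125, -0.1649, 0.101]
eef_rot: [0.707, 0.003, -0.003, -0.707]
ft_force: [-1.5, 1.4, 0.4]
width: 0.0203
```

Request:
jog_arm --commands '[{"translation": [0, 0, -3], "twist": 0}, {"translation": [0, 0, -3], "twist": 0}, {"translation": [0, 0, 0], "twist": 0}]'

```text
time: 26.25
ee_pos: [0.6124, -0.165, 0.0947]
eef_rot: [0.707, 0.003, -0.003, -0.707]
ft_force: [-0.5, -0.2, -1.3]
width: 0.0209
```

Request:
jog_arm --commands '[{"translation": [0, 0, -3], "twist": 0}, {"translation": [0, 0, -1.5], "twist": 0}, {"translation": [0, 0, 0], "twist": 0}]'

```text
time: 26.55
ee_pos: [0.6124, -0.165, 0.0904]
eef_rot: [0.707, 0.003, -0.003, -0.707]
ft_force: [-1.5, -0.6, 1.1]
width: 0.0205
```

Request:
jog_arm --commands '[{"translation": [0, 0, -2], "twist": 0}, {"translation": [0, 0, 0], "twist": 0}, {"translation": [0, 0, 0], "twist": 0}]'

```text
time: 26.85
ee_pos: [0.6125, -0.1651, 0.0901]
eef_rot: [0.707, 0.003, -0.003, -0.707]
ft_force: [-7.4, -0.7, 13.5]
width: 0.0207
```

Request:
jog_arm --commands '[{"translation": [0, 0, -2], "twist": 0}, {"translation": [0, 0, 0], "twist": 0}, {"translation": [0, 0, 0], "twist": 0}]'

```text
time: 27.15
ee_pos: [0.6126, -0.1652, 0.0899]
eef_rot: [0.708, 0.003, -0.002, -0.706]
ft_force: [-15.7, 0.9, 29.3]
width: 0.0208
```

Request:
jog_arm --commands '[{"translation": [0, 0, 2], "twist": 0}, {"translation": [0, 0, 0], "twist": 0}, {"translation": [0, 0, 0], "twist": 0}, {"translation": [0, 0, 0], "twist": 0}, {"translation": [0, 0, 0], "twist": 0}, {"translation": [0, 0, 0], "twist": 0}]' --grip 0

```text
time: 27.75
ee_pos: [0.6124, -0.1645, 0.0884]
eef_rot: [-0.707, -0.003, 0.003, 0.707]
ft_force: [0.5, -0.1, -0.2]
width: 0.0607
```

Request:
jog_arm --commands '[{"translation": [0, 0, 20], "twist": 0}, {"translation": [0, 0, 40], "twist": 0}, {"translation": [0, 0, 40], "twist": 0}, {"translation": [0, 0, 20], "twist": 0}, {"translation": [0, 0, 0], "twist": 0}, {"translation": [0, 0, 0], "twist": 0}]'

```text
time: 28.35
ee_pos: [0.6124, -0.1646, 0.2085]
eef_rot: [0.707, 0.003, -0.003, -0.707]
ft_force: [-0.1, 0.7, -0.4]
width: 0.087
```

```bash
python3 - <<'E'
from h import *
st(); c=snap('wrist','w11'); snap('side','s11')
im=np.hstack([cv2.resize(c['img'][:,:,::-1],None,fx=.75,fy=.75),cv2.resize(load('s11')['img'][190:350,240:360,::-1],(270,360))]); cv2.imwrite('pics/z15.png',im)
E
```

```text
{'time': 28.35, 'joint_positions': [0.667, 0.4323, -0.6421, 1.4276, 0.2593, 1.3666, 0.0249], 'ee_pos': [0.6124, -0.1646, 0.2085], 'eef_rot': [0.7072, 0.0029, -0.0028, -0.707], 'ft_force': [-0.118, 0.6584, -0.3995], 'width': 0.087}
```

View pics/z15.png

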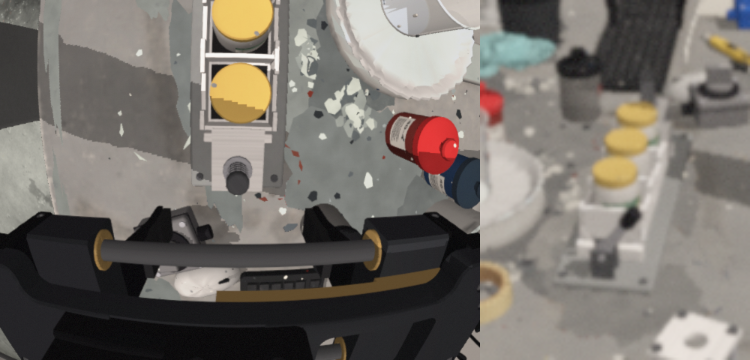

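Request:
jog_arm --commands '[{"translation": [-20, 30, 0], "twist": 0}, {"translation": [-20, 40, 0], "twist": 0}, {"translation": [-20, 40, 0], "twist": 0}, {"translation": [-17, 40, 0], "twist": 0}, {"translation": [0, 40, 0], "twist": 0}, {"translation": [0, 40, 0], "twist": 0}, {"translation": [0, 40, 0], "twist": 0}, {"translation": [0, 40, 0], "twist": 0}, {"translation": [0, 11, 0], "twist": 0}, {"translation": [0, 0, 0], "twist": 0}, {"translation": [0, 0, 0], "twist": 0}, {"translation": [0, 0, 0], "twist": 0}, {"translation": [0, 0, 0], "twist": 0}]' --grip 1 --grip_force 20

```text
time: 29.75
ee_pos: [0.5358, 0.1547, 0.2085]
eef_rot: [0.707, 0.002, -0.002, -0.707]
ft_force: [0.5, 0.3, -0.1]
width: 0.0008
```

Request:
jog_arm --commands '[{"translation": [0, 1, -30], "twist": 0}, {"translation": [0, 0, -40], "twist": 0}, {"translation": [0, 0, -40], "twist": 0}, {"translation": [0, 0, -13], "twist": 0}, {"translation": [0, 0, 0], "twist": 0}, {"translation": [0, 0, 0], "twist": 0}]'

```text
time: 30.35
ee_pos: [0.5364, 0.1576, 0.0874]
eef_rot: [-0.707, -0.003, 0.002, 0.707]
ft_force: [1.2, 0.1, 1.0]
width: 0.0003
```

Request:
jog_arm --commands '[{"translation": [10, 0, 0], "twist": 0}, {"translation": [10, 0, 0], "twist": 0}, {"translation": [10, 0, 0], "twist": 0}, {"translation": [10, 0, 0], "twist": 0}, {"translation": [10, 0, 0], "twist": 0}, {"translation": [10, 0, 0], "twist": 0}, {"translation": [10, 0, 0], "twist": 0}, {"translation": [5, 0, 0], "twist": 0}, {"translation": [0, 0, 0], "twist": 0}, {"translation": [0, 0, 0], "twist": 0}]'

```text
time: 31.35
ee_pos: [0.6102, 0.1576, 0.0856]
eef_rot: [-0.707, -0.003, 0.003, 0.707]
ft_force: [-0.1, -1.1, -1.0]
width: 0.0006
```

Request:
jog_arm --commands '[{"translation": [-15, 0, 0], "twist": 0}, {"translation": [-15, 0, 0], "twist": 0}, {"translation": [0, 0, 30], "twist": 0}, {"translation": [-20, -20, 40], "twist": 0}, {"translation": [-20, -40, 40], "twist": 0}, {"translation": [0, -40, 10], "twist": 0}, {"translation": [0, 0, 0], "twist": 0}, {"translation": [0, 0, 0], "twist": 0}]'

```text
time: 32.15
ee_pos: [0.5437, 0.0631, 0.1993]
eef_rot: [0.707, 0.002, -0.002, -0.707]
ft_force: [1.0, 1.3, -0.2]
width: 0.0007
```

```bash
python3 - <<'E'
from h import *
st(); c=snap('wrist','w12'); s=snap('side','s12'); t=snap('top','t12')
im=np.hstack([cv2.resize(c['img'][:,:,::-1],(480,360)),cv2.resize(s['img'][190:350,240:360,::-1],(270,360))]); cv2.imwrite('pics/z16.png',im)
cv2.imwrite('pics/z17.png',cv2.resize(t['img'][220:290,190:350,::-1],None,fx=4.5,fy=4.5,interpolation=cv2.INTER_CUBIC))
E
```

```text
{'time': 32.15, 'joint_positions': [0.493, 0.2671, -0.8042, 1.6682, 0.2002, 1.2907, -0.3434], 'ee_pos': [0.5437, 0.0631, 0.1993], 'eef_rot': [0.7074, 0.0023, -0.0018, -0.7068], 'ft_force': [0.9965, 1.3065, -0.2334], 'width': 0.0007}
```

View pics/z16.png

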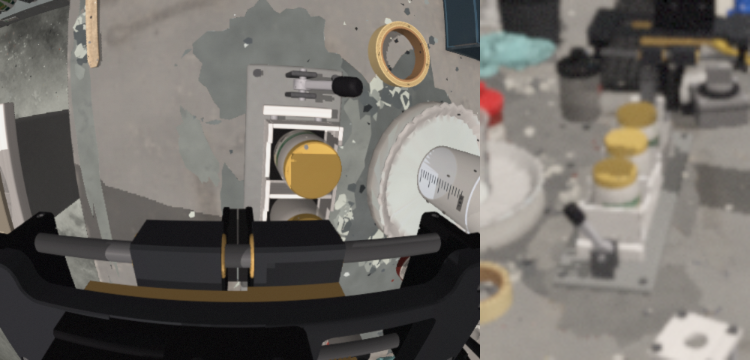

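View pics/z17.png

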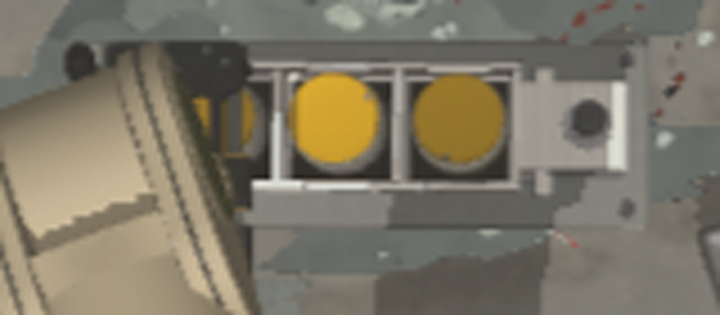

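Request:
jog_arm --commands '[{"translation": [10, -40, 10], "twist": 0}, {"translation": [20, -40, 0], "twist": 0}, {"translation": [20, -40, 0], "twist": 0}, {"translation": [19, -40, 0], "twist": 0}, {"translation": [0, -40, 0], "twist": 0}, {"translation": [0, -28, 0], "twist": 0}, {"translation": [0, 0, 0], "twist": 0}, {"translation": [0, 0, 0], "twist": 0}]' --grip 0

```text
time: 33.1
ee_pos: [0.6129, -0.1628, 0.2082]
eef_rot: [-0.707, -0.003, 0.003, 0.708]
ft_force: [0.0, -0.1, 0.1]
width: 0.056
```

Request:
jog_arm --commands '[{"translation": [0, -2, -30], "twist": 0}, {"translation": [0, 0, -20], "twist": 0}, {"translation": [0, 0, 0], "twist": 0}, {"translation": [0, 0, 0], "twist": 0}, {"translation": [0, 0, -20], "twist": 0}, {"translation": [0, 0, -30], "twist": 0}, {"translation": [0, 0, -18], "twist": 0}, {"translation": [0, 0, 0], "twist": 0}, {"translation": [0, 0, 0], "twist": 0}]'

```text
time: 34.0
ee_pos: [0.6137, -0.1653, 0.0928]
eef_rot: [0.707, 0.004, -0.002, -0.707]
ft_force: [0.0, 0.4, 0.8]
width: 0.0871
```

Request:
jog_arm --commands '[{"translation": [0, 0, 0], "twist": 0}, {"translation": [0, 0, 0], "twist": 0}, {"translation": [0, 0, 0], "twist": 0}, {"translation": [0, 0, 0], "twist": 0}, {"translation": [0, 0, 0], "twist": 0}, {"translation": [0, 0, 0], "twist": 0}, {"translation": [0, 0, 0], "twist": 0}, {"translation": [0, 0, 0], "twist": 0}, {"translation": [0, 0, 0], "twist": 0}, {"translation": [0, 0, 0], "twist": 0}, {"translation": [0, 0, 0], "twist": 0}, {"translation": [0, 0, 0], "twist": 0}]' --grip 0.95 --grip_force 50

```text
time: 35.2
ee_pos: [0.6125, -0.1659, 0.091]
eef_rot: [-0.707, -0.003, 0.003, 0.707]
ft_force: [-3.4, -0.1, 2.1]
width: 0.0207
```

Request:
jog_arm --commands '[{"translation": [0, 0, 4], "twist": 0}, {"translation": [0, 0, 6], "twist": 0}, {"translation": [0, 0, 10], "twist": 0}, {"translation": [0, 0, 10], "twist": 0}, {"translation": [0, 0, 0], "twist": 0}]'

```text
time: 35.7
ee_pos: [0.6141, -0.166, 0.1236]
eef_rot: [0.707, 0.004, -0.002, -0.707]
ft_force: [-0.1, 0.3, -2.8]
width: 0.0209
```

Request:
jog_arm --commands '[{"translation": [0, 0, 20], "twist": 0}, {"translation": [0, 0, 30], "twist": 0}, {"translation": [0, 0, 30], "twist": 0}, {"translation": [0, 0, 20], "twist": 0}, {"translation": [0, 0, 0], "twist": 0}]'

```text
time: 36.2
ee_pos: [0.6143, -0.1659, 0.2244]
eef_rot: [0.708, 0.005, -0.001, -0.707]
ft_force: [0.6, -0.5, -1.1]
width: 0.0204
```

Request:
jog_arm --commands '[{"translation": [0, 30, 0], "twist": 0}, {"translation": [0, 40, 0], "twist": 0}, {"translation": [0, 40, 0], "twist": 0}, {"translation": [-14, 40, 0], "twist": 0}, {"translation": [-15, 40, 0], "twist": 0}, {"translation": [-15, 40, 0], "twist": 0}, {"translation": [-15, 40, 0], "twist": 0}, {"translation": [-15, 40, 0], "twist": 0}, {"translation": [-15, 40, 0], "twist": 0}, {"translation": [-15, 40, 0], "twist": 0}, {"translation": [-15, 40, 0], "twist": 0}, {"translation": [-10, 40, 0], "twist": 0}, {"translation": [0, 30, 0], "twist": 0}, {"translation": [0, 0, 0], "twist": 0}, {"translation": [0, 0, 0], "twist": 0}]'

```text
time: 37.7
ee_pos: [0.4832, 0.3343, 0.2197]
eef_rot: [0.707, 0.003, -0.004, -0.707]
ft_force: [-0.0, -0.7, -2.0]
width: 0.0206
```

```bash
python3 - <<'E'
from h import *
st(); c=snap('wrist','w13'); s=snap('side','s13')
im=np.hstack([cv2.resize(c['img'][180:340,220:420,::-1],(500,400),interpolation=cv2.INTER_CUBIC),cv2.resize(s['img'][260:400,280:385,::-1],(300,400))]); cv2.imwrite('pics/z18.png',im)
E
```

```text
{'time': 37.7, 'joint_positions': [0.0247, 0.3832, -0.8983, 1.5306, 0.302, 1.3754, -0.8879], 'ee_pos': [0.4832, 0.3343, 0.2197], 'eef_rot': [0.7073, 0.0029, -0.0039, -0.7069], 'ft_force': [-0.0178, -0.6772, -2.0442], 'width': 0.0206}
```

View pics/z18.png

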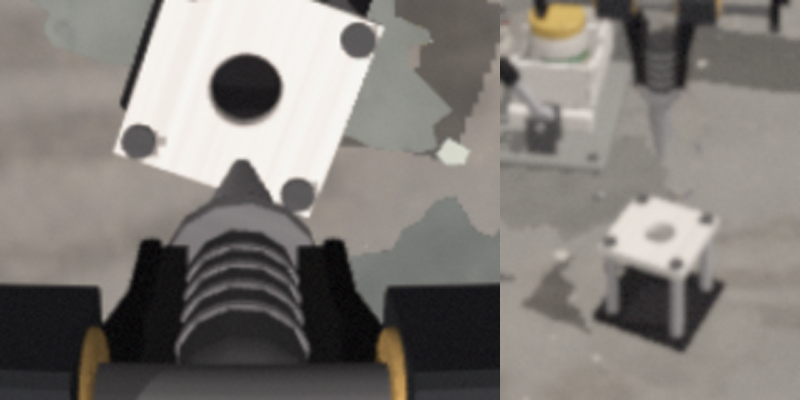

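```bash
python3 - <<'E'
from h import *
c=load('w13')
f=lambda u,v,z:(onz(c,220+u/2.5-.3,180+v/2.5-.3,z,1)*1000).round(1)
print('hole',f(246,54,.078),f(246,124,.078),f(209,90,.078),f(283,90,.078))
print('tip far edge',f(243,160,.1467))
E
```

```text
hole [484.8 352.2  78. ] [485.  327.8  78. ] [472.4 339.7  78. ] [497.4 339.9  78. ]
tip far edge [483.9 337.7 146.7]
```

Request:
jog_arm --commands '[{"translation": [1, 5, -20], "twist": 0}, {"translation": [0, 0, -20], "twist": 0}, {"translation": [0, 0, -10], "twist": 0}, {"translation": [0, 0, 0], "twist": 0}, {"translation": [0, 0, 0], "twist": 0}]'

```text
time: 38.3
ee_pos: [0.4853, 0.3387, 0.1717]
eef_rot: [-0.707, -0.003, 0.002, 0.707]
ft_force: [-0.2, 0.7, -2.6]
width: 0.0208
```

```bash
python3 - <<'E'
from h import *
st(); c=snap('wrist','w14')
cv2.imwrite('pics/z19.png',cv2.resize(c['img'][160:320,220:420,::-1],(500,400),interpolation=cv2.INTER_CUBIC))
E
```

```text
{'time': 38.3, 'joint_positions': [0.0056, 0.4272, -0.882, 1.5852, 0.3397, 1.2903, -0.9201], 'ee_pos': [0.4853, 0.3387, 0.1717], 'eef_rot': [-0.7071, -0.0027, 0.0023, 0.7071], 'ft_force': [-0.2016, 0.6725, -2.5532], 'width': 0.0208}
```

View pics/z19.png

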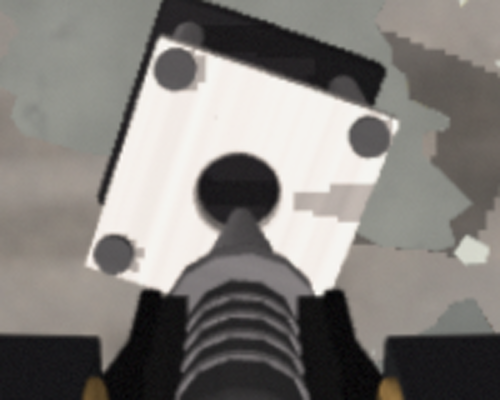

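Request:
jog_arm --commands '[{"translation": [-0.5, 0.5, -15], "twist": 0}, {"translation": [0, 0, -15], "twist": 0}, {"translation": [0, 0, -10], "twist": 0}, {"translation": [0, 0, 0], "twist": 0}]'

```text
time: 38.75
ee_pos: [0.4834, 0.3387, 0.1288]
eef_rot: [0.708, 0.002, -0.004, -0.706]
ft_force: [-0.1, 0.1, -2.1]
width: 0.0207
```

Request:
jog_arm --commands '[{"translation": [0, 0, -10], "twist": 0}, {"translation": [0, 0, -10], "twist": 0}, {"translation": [0, 0, -8], "twist": 0}, {"translation": [0, 0, -8], "twist": 0}, {"translation": [0, 0, 0], "twist": 0}]'

```text
time: 39.25
ee_pos: [0.4838, 0.3391, 0.0937]
eef_rot: [0.707, 0.002, -0.003, -0.707]
ft_force: [-1.4, 0.1, -1.5]
width: 0.0205
```

Request:
jog_arm --commands '[{"translation": [0, 0, -3], "twist": 0}, {"translation": [0, 0, -1], "twist": 0}, {"translation": [0, 0, 0], "twist": 0}, {"translation": [0, 0, 0], "twist": 0}]'

```text
time: 39.65
ee_pos: [0.4844, 0.3397, 0.0913]
eef_rot: [-0.707, -0.003, 0.003, 0.707]
ft_force: [0.4, -0.1, -1.9]
width: 0.0204
```

Request:
jog_arm --commands '[{"translation": [0, 0, 0], "twist": 0}, {"translation": [0, 0, 0], "twist": 0}, {"translation": [0, 0, 0], "twist": 0}, {"translation": [0, 0, 0], "twist": 0}, {"translation": [0, 0, 0], "twist": 0}, {"translation": [0, 0, 0], "twist": 0}]' --grip 0

```text
time: 40.25
ee_pos: [0.4843, 0.3397, 0.0911]
eef_rot: [-0.707, -0.003, 0.003, 0.707]
ft_force: [-0.7, 1.1, -0.3]
width: 0.0608
```

Request:
jog_arm --commands '[{"translation": [0, 0, 20], "twist": 0}, {"translation": [0, 0, 40], "twist": 0}, {"translation": [0, 0, 40], "twist": 0}, {"translation": [0, -20, 40], "twist": 0}, {"translation": [0, -40, 0], "twist": 0}, {"translation": [0, -40, 0], "twist": 0}, {"translation": [0, -40, 0], "twist": 0}, {"translation": [0, 0, 0], "twist": 0}, {"translation": [0, 0, 0], "twist": 0}]'

```text
time: 41.15
ee_pos: [0.4846, 0.1987, 0.2313]
eef_rot: [0.707, 0.002, -0.002, -0.707]
ft_force: [0.1, 0.1, -0.5]
width: 0.087
```

```bash
python3 - <<'E'
from h import *
st(); c=snap('wrist','w15'); s=snap('side','s15')
im=np.hstack([cv2.resize(c['img'][:,:,::-1],(500,375)),cv2.resize(s['img'][190:400,240:385,::-1],(260,375))]); cv2.imwrite('pics/z20.png',im)
E
```

```text
{'time': 41.15, 'joint_positions': [0.3262, 0.1984, -0.8953, 1.6776, 0.1594, 1.3413, -0.5902], 'ee_pos': [0.4846, 0.1987, 0.2313], 'eef_rot': [0.7072, 0.0023, -0.0017, -0.707], 'ft_force': [0.0641, 0.1341, -0.4937], 'width': 0.087}
```

View pics/z20.png

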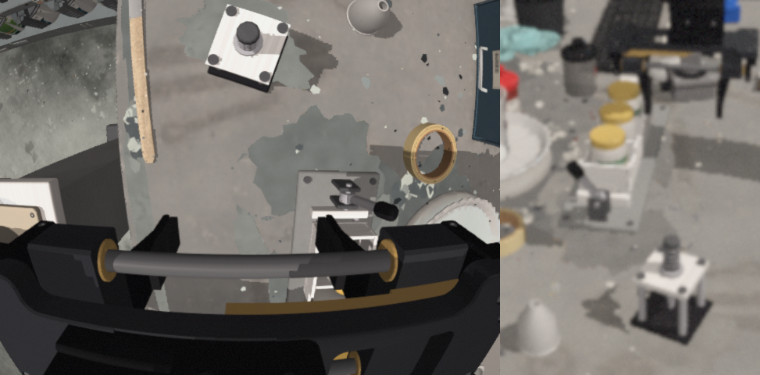

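Request:
jog_arm --commands '[{"translation": [0, -40, 0], "twist": 0}, {"translation": [0, -40, 0], "twist": 0}, {"translation": [0, -40, 0], "twist": 0}, {"translation": [0, -40, 0], "twist": 0}, {"translation": [0, -40, 0], "twist": 0}, {"translation": [0, -40, 0], "twist": 0}, {"translation": [0, -40, 0], "twist": 0}, {"translation": [10, -40, 0], "twist": 0}, {"translation": [10, -40, 0], "twist": 0}, {"translation": [10, -40, 0], "twist": 0}, {"translation": [0, -40, 0], "twist": 0}, {"translation": [0, -40, 0], "twist": 0}, {"translation": [0, -40, 0], "twist": 0}, {"translation": [0, -40, 0], "twist": 0}, {"translation": [0, 0, 0], "twist": 0}, {"translation": [0, 0, 0], "twist": 0}]'

```text
time: 42.85
ee_pos: [0.5152, -0.3597, 0.2302]
eef_rot: [-0.706, -0.003, 0.003, 0.708]
ft_force: [0.4, 0.2, -0.1]
width: 0.0874
```

```bash
python3 - <<'E'
from h import *
st(); c=snap('wrist','w16')
E
```

```text
{'time': 42.85, 'joint_positions': [0.9114, 0.3793, -0.4933, 1.4182, 0.1778, 1.3896, 0.4245], 'ee_pos': [0.5152, -0.3597, 0.2302], 'eef_rot': [-0.7065, -0.003, 0.0032, 0.7077], 'ft_force': [0.3792, 0.2058, -0.0639], 'width': 0.0874}
```

View pics/w16.png

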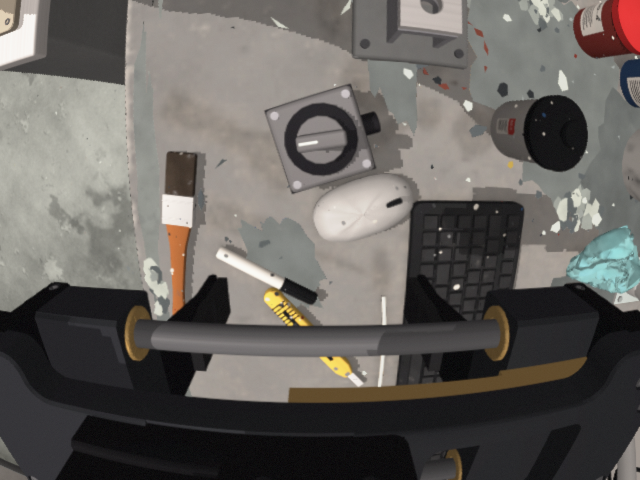

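```bash
python3 - <<'E'
from h import *
c=load('w16'); cv2.imwrite('pics/z21.png',cv2.resize(c['img'][75:205,255:395,::-1],None,fx=4.5,fy=4.5,interpolation=cv2.INTER_CUBIC))
E
```

```text
(no output)
```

View pics/z21.png

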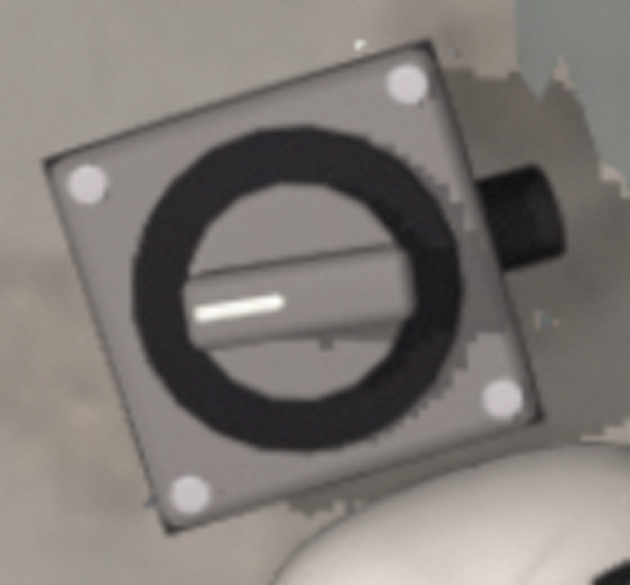

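```bash
python3 - <<'E'
from h import *
c=load('w16')
f=lambda u,v,z:(onz(c,255+u/4.5-.4,75+v/4.5-.4,z,1)[:2]*1000)
a=lambda p,q:np.degrees(np.arctan2(*(q-p)[::-1]))
print('mark',a(f(197,315,.09),f(282,300,.09)))
print('low edge',a(f(205,349,.09),f(410,318,.09)),'up edge',a(f(195,277,.09),f(395,245,.09)))
B=[f(u,v,.046) for u,v in ((45,162),(430,42),(541,420),(167,530))]; print(np.round(B,1),np.mean(B,0),a(B[0],B[1]),a(B[3],B[2]))
print('ring', f(297,288,.052), 'bar c',f(300,300,.09))
E
```

```text
mark 10.383516528235823
low edge 9.331019850451593 up edge 9.794186482091584
[[ 467.2 -264.5]
 [ 545.6 -239.2]
 [ 570.3 -317.4]
 [ 492.2 -341.9]] [ 518.83487407 -290.7498337 ] 17.8943546636168 17.360493329383516
ring [ 518.96254414 -290.68878908] bar c [ 519.10404458 -291.51345964]
```

Request:
jog_arm --commands '[{"translation": [0, 10, 0], "twist": 0.145}, {"translation": [0, 10, 0], "twist": 0.145}, {"translation": [0, 10, 0], "twist": 0.145}, {"translation": [0, 10, 0], "twist": 0.145}, {"translation": [0, 10, 0], "twist": 0.145}, {"translation": [0, 10, 0], "twist": 0.145}, {"translation": [4, 9, 0], "twist": 0.145}, {"translation": [0, 0, 0], "twist": 0.145}, {"translation": [0, 0, 0], "twist": 0.145}, {"translation": [0, 0, 0], "twist": 0.145}, {"translation": [0, 0, 0], "twist": 0.145}, {"translation": [0, 0, 0], "twist": 0.145}, {"translation": [0, 0, 0], "twist": 0}, {"translation": [0, 0, 0], "twist": 0}]'

```text
time: 44.3
ee_pos: [0.5188, -0.29, 0.2312]
eef_rot: [0.454, 0.542, -0.542, -0.454]
ft_force: [1.0, -0.1, 0.1]
width: 0.0869
```

```bash
cat >> h.py <<'E'
from scipy.spatial.transform import Rotation as R
def yaw():
    m=R.from_quat(read_state()['eef_rot']).as_matrix(); print('yaw',np.degrees(np.arctan2(m[1,0],m[0,0])))
E
python3 - <<'E'
from h import *
st(); yaw()
E
```

```text
{'time': 44.3, 'joint_positions': [1.0556, 0.3597, -0.7894, 1.5009, 0.2566, 1.3877, 1.9972], 'ee_pos': [0.5188, -0.29, 0.2312], 'eef_rot': [0.4544, 0.5419, -0.5416, -0.4544], 'ft_force': [0.9765, -0.084, 0.051], 'width': 0.0869}
yaw 100.02295881989096
```

Request:
jog_arm --commands '[{"translation": [0, -1, -30], "twist": 0}, {"translation": [0, 0, -40], "twist": 0}, {"translation": [0, 0, -40], "twist": 0}, {"translation": [0, 0, -30], "twist": 0}, {"translation": [0, 0, -15], "twist": 0}, {"translation": [0, 0, -10], "twist": 0}, {"translation": [0, 0, 0], "twist": 0}]'

```text
time: 45.0
ee_pos: [0.5184, -0.2921, 0.0659]
eef_rot: [0.454, 0.542, -0.542, -0.454]
ft_force: [0.3, 0.7, 0.7]
width: 0.087
```

Request:
jog_arm --commands '[{"translation": [0, 0, 0], "twist": 0}, {"translation": [0, 0, 0], "twist": 0}, {"translation": [0, 0, 0], "twist": 0}, {"translation": [0, 0, 0], "twist": 0}, {"translation": [0, 0, 0], "twist": 0}, {"translation": [0, 0, 0], "twist": 0}, {"translation": [0, 0, 0], "twist": 0}, {"translation": [0, 0, 0], "twist": 0}, {"translation": [0, 0, 0], "twist": 0}, {"translation": [0, 0, 0], "twist": 0}, {"translation": [0, 0, 0], "twist": 0}, {"translation": [0, 0, 0], "twist": 0}, {"translation": [0, 0, 0], "twist": 0}]' --grip 0.95 --grip_force 20

```text
time: 46.3
ee_pos: [0.5183, -0.2921, 0.066]
eef_rot: [0.454, 0.542, -0.542, -0.454]
ft_force: [-0.9, 1.4, 0.8]
width: 0.0137
```

Request:
jog_arm --commands '[{"translation": [0, 0, 0], "twist": -0.1}, {"translation": [0, 0, 0], "twist": -0.1}, {"translation": [0, 0, 0], "twist": -0.1}, {"translation": [0, 0, 0], "twist": -0.1}, {"translation": [0, 0, 0], "twist": -0.1}, {"translation": [0, 0, 0], "twist": -0.1}, {"translation": [0, 0, 0], "twist": -0.1}, {"translation": [0, 0, 0], "twist": 0}]'

```text
time: 47.1
ee_pos: [0.5183, -0.2921, 0.066]
eef_rot: [-0.612, -0.353, 0.353, 0.613]
ft_force: [-1.0, 1.8, 0.2]
width: 0.0139
```

```bash
python3 - <<'E'
from h import *
st(); yaw(); print(read_state()['torque'])
E
```

```text
{'time': 47.1, 'joint_positions': [0.9172, 0.472, -0.6014, 1.6889, 0.2969, 1.0737, 1.2703], 'ee_pos': [0.5183, -0.2921, 0.066], 'eef_rot': [-0.6124, -0.3534, 0.3534, 0.6126], 'ft_force': [-0.9502, 1.7694, 0.2015], 'width': 0.0139}
yaw 59.97067660266856
[0.51274679 0.12103725 0.00337502]
```

Request:
jog_arm --commands '[{"translation": [0, 0, 0], "twist": -0.1}, {"translation": [0, 0, 0], "twist": -0.1}, {"translation": [0, 0, 0], "twist": -0.1}, {"translation": [0, 0, 0], "twist": -0.1}, {"translation": [0, 0, 0], "twist": -0.1}, {"translation": [0, 0, 0], "twist": -0.1}, {"translation": [0, 0, 0], "twist": -0.1}, {"translation": [0, 0, 0], "twist": -0.1}, {"translation": [0, 0, 0], "twist": 0}]'

```text
time: 48.0
ee_pos: [0.5184, -0.2924, 0.0661]
eef_rot: [0.702, 0.088, -0.088, -0.701]
ft_force: [-0.5, 1.1, -0.0]
width: 0.0146
```

Request:
jog_arm --commands '[{"translation": [0, 0, 0], "twist": -0.07}, {"translation": [0, 0, 0], "twist": 0}, {"translation": [0, 0, 0], "twist": 0}]'

```text
time: 48.3
ee_pos: [0.5184, -0.2925, 0.0661]
eef_rot: [0.704, 0.065, -0.064, -0.704]
ft_force: [0.0, -1.2, -0.1]
width: 0.0156
```

```bash
python3 - <<'E'
from h import *
st(); yaw(); print(read_state()['torque'])
E
```

```text
{'time': 48.3, 'joint_positions': [0.7969, 0.4399, -0.4458, 1.6953, 0.2129, 1.0542, 0.4654], 'ee_pos': [0.5184, -0.2925, 0.0661], 'eef_rot': [0.7042, 0.0647, -0.0645, -0.7041], 'ft_force': [0.0153, -1.1933, -0.0592], 'width': 0.0156}
yaw 10.481108938237393
[-0.00675509 -0.20824227  0.5639619 ]
```

Request:
jog_arm --commands '[{"translation": [0, 0, 0], "twist": -0.03}, {"translation": [0, 0, 0], "twist": 0}, {"translation": [0, 0, 0], "twist": 0}]'

```text
time: 48.6
ee_pos: [0.5183, -0.2923, 0.066]
eef_rot: [-0.705, -0.053, 0.053, 0.705]
ft_force: [0.7, 0.4, 0.4]
width: 0.0162
```

```bash
python3 - <<'E'
from h import *
st(); yaw(); print(read_state()['torque'])
E
```

```text
{'time': 48.6, 'joint_positions': [0.7923, 0.4388, -0.44, 1.6957, 0.2095, 1.0539, 0.4339], 'ee_pos': [0.5183, -0.2923, 0.066], 'eef_rot': [-0.7051, -0.0527, 0.0526, 0.7052], 'ft_force': [0.6929, 0.4483, 0.3659], 'width': 0.0162}
yaw 8.545700121409567
[ 0.17167461 -0.16157937  0.60770876]
```

Request:
jog_arm --commands '[{"translation": [0, 0, 0], "twist": 0}, {"translation": [0, 0, 0], "twist": 0}, {"translation": [0, 0, 0], "twist": 0}, {"translation": [0, 0, 0], "twist": 0}, {"translation": [0, 0, 0], "twist": 0}, {"translation": [0, 0, 0], "twist": 0}]' --grip 0

```text
time: 49.2
ee_pos: [0.5183, -0.2924, 0.066]
eef_rot: [-0.705, -0.052, 0.052, 0.705]
ft_force: [0.1, -0.2, -0.8]
width: 0.0561
```

Request:
jog_arm --commands '[{"translation": [0, 0, 20], "twist": 0}, {"translation": [0, 0, 40], "twist": 0}, {"translation": [0, 0, 40], "twist": 0}, {"translation": [0, 0, 40], "twist": 0}, {"translation": [0, -40, 10], "twist": -0.1}, {"translation": [0, -30, 0], "twist": -0.07}, {"translation": [0, 0, 0], "twist": 0}, {"translation": [0, 0, 0], "twist": 0}]'

```text
time: 50.0
ee_pos: [0.5181, -0.3628, 0.2157]
eef_rot: [-0.707, 0.008, -0.008, 0.707]
ft_force: [0.3, 1.4, -0.3]
width: 0.0868
```

```bash
python3 - <<'E'
from h import *
st(); yaw(); c=snap('wrist','w17'); cv2.imwrite('pics/z22.png',cv2.resize(c['img'][55:225,235:415,::-1],None,fx=3.3,fy=3.3,interpolation=cv2.INTER_CUBIC))
E
```

```text
{'time': 50.0, 'joint_positions': [0.8438, 0.3817, -0.4015, 1.4321, 0.149, 1.3584, 0.4141], 'ee_pos': [0.5181, -0.3628, 0.2157], 'eef_rot': [-0.7069, 0.0081, -0.0079, 0.7073], 'ft_force': [0.262, 1.4337, -0.3031], 'width': 0.0868}
yaw -1.3010761810708504
```

View pics/z22.png

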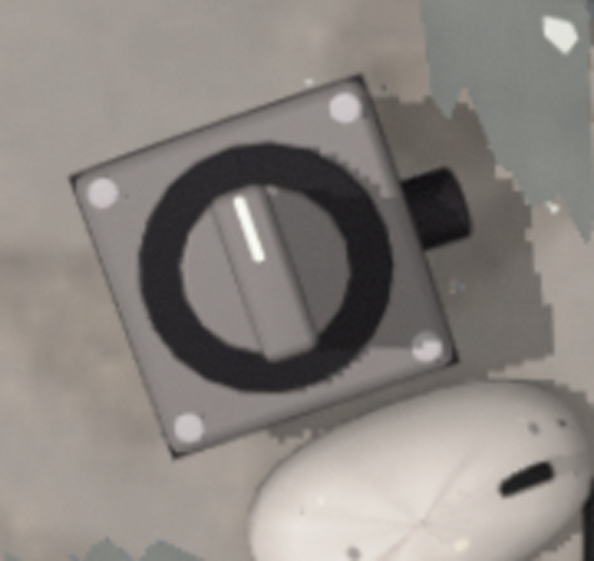

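```bash
python3 - <<'E'
from h import *
c=load('w17')
f=lambda u,v,z:(onz(c,235+u/3.3-.4,55+v/3.3-.4,z,1)[:2]*1000)
a=lambda p,q:np.degrees(np.arctan2(*(q-p)[::-1]))
print('mark',a(f(260,262,.09),f(239,198,.09)),'edges',a(f(265,358,.09),f(213,210,.09)),a(f(316,335,.09),f(268,195,.09)))
print('box',a(f(72,178,.046),f(362,76,.046)),a(f(172,456,.046),f(457,360,.046)))
t=snap('top','t17'); cv2.imwrite('pics/z23.png',t['img'][:,:,::-1]); jars(t,0)
E
```

```text
mark 106.49162854157798 edges 107.64438740977982 107.50975149813482
box 17.965328009196284 17.757669394868813
jar px [291.9 244.7] 316 [621.6 -85.2]
jar px [236.  245.6] 329 [620.2  75.6]
jar px [263.6 245.6] 320 [619.6  -3.6]
```

View pics/z23.png

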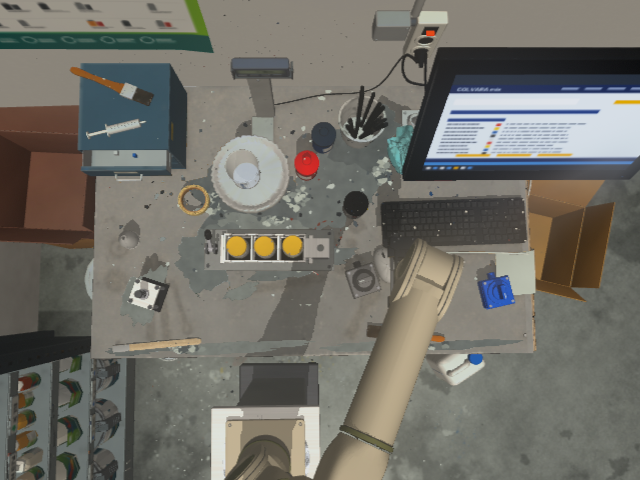

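Request:
jog_arm --commands '[{"translation": [-20, 20, 20], "twist": 0}, {"translation": [0, 40, 40], "twist": 0}, {"translation": [0, 40, 40], "twist": 0}, {"translation": [0, 40, 0], "twist": 0}, {"translation": [0, 40, 0], "twist": 0}, {"translation": [0, 0, 0], "twist": 0}, {"translation": [0, 0, 0], "twist": 0}]'

```text
time: 50.8
ee_pos: [0.4984, -0.1901, 0.3071]
eef_rot: [0.707, -0.006, 0.007, -0.707]
ft_force: [-1.1, -0.7, 0.1]
width: 0.0873
```

```bash
python3 - <<'E'
from h import *
c=snap('wrist','w18'); s=snap('side','s18'); st(); jars(c,1,z=.114)
cv2.imwrite('pics/z24.png',np.hstack([cv2.resize(c['img'][0:300,150:550,::-1],(520,390)),cv2.resize(s['img'][190:390,240:385,::-1],(280,390))]))
E
```

```text
{'time': 50.9, 'joint_positions': [0.7412, 0.1323, -0.5057, 1.5428, 0.0646, 1.4833, 0.2113], 'ee_pos': [0.4981, -0.1922, 0.3066], 'eef_rot': [0.7072, -0.008, 0.0078, -0.7069], 'ft_force': [-0.1234, -0.6857, -0.1636], 'width': 0.087}
jar px [431.2  25.3] 2335 [613.7  -7.1]
jar px [435.  102.4] 2427 [615.9 -85.4]
```

View pics/z24.png

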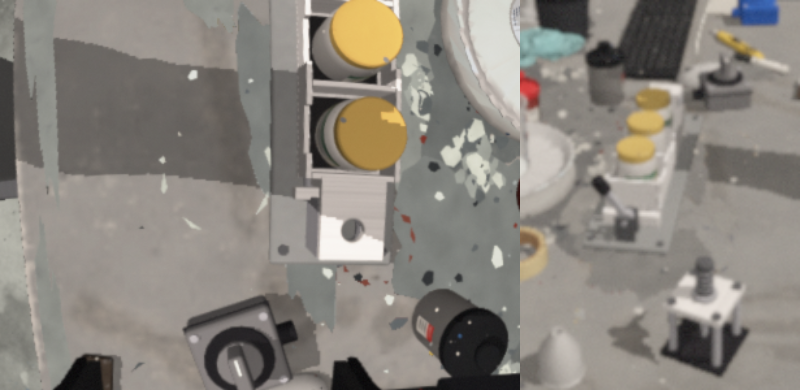

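```bash
python3 -c "
from bench import *
print(close_job())"
```

```text
the job is handed in; nothing more can be done
None
```

The job is done in the order you asked and handed in at about 51 s of the 210 s allowed; no verdict was reported.

1. **Jars:** all three went into pockets 0, 1 and 2. They stand upright in the last top and side views.
2. **Drift in:** it went home until the flange stopped on the carriage lug. The TCP stayed at 0.090 m while the push rose to about 29 N. The carriage moved roughly 6 mm to line up the holes.
3. **Lever:** it was thrown with the drift still in, and it rests at the +x stop.
4. **Drift out:** it was drawn out and hangs upright in its stand.
5. **Isolator:** I turned the grey one clockwise until it met the stop at about 0.6 N m. Its bar then lay at about 107°, square to the box. The blue look-alike was left alone.

**Disagreements:**
- The isolator bar measured about 10° before I gripped it, about 8° past square with the box. The handle may therefore have started slightly turned.
- The jar in pocket 0 sat about 2–3 mm off its earlier position in the pocket at the last look.
- The two cameras differed by 1–5 mm on jar positions, so I used values in between.

The bystanders looked untouched in the last views, and the gripper was open and clear of everything at hand-in.

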